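Put the lids back on the game-piece pots

TASK

Game night is over: find the four loose bamboo lids among the things on the shelf and put each one back on the open pot whose shape and size it fits, right way up, with its lip down inside the mouth so that it sits flat and closed. Set the lids down on their pots, do not drop them; leave the pots where they stand, and do not knock over or push aside the sand timer or the pawn.

Things in the scene. Friction and masses are not known exactly. Their poses are not given: they have to be found in the camera images.
- lid_small: Small round lid: plate 74 mm across, lip 50 mm, round knob 24 mm across. 35 to 60 g. Pale bamboo. From below: lip 6 mm high (lower 3 mm tapers in by 3 mm all round), plate 8 mm thick, central knob 28 mm tall; 42 mm in all. Origin: centre of the underside of the lip; z up.
- lid_large: Large round lid: plate 110 mm across, lip 86 mm, round knob 24 mm across. 70 to 120 g. Pale bamboo. From below: lip 6 mm high (lower 3 mm tapers in by 3 mm all round), plate 8 mm thick, central knob 28 mm tall; 42 mm in all. Origin: centre of the underside of the lip; z up.
- lid_square: Square lid: plate 78 x 78 mm, lip 54 x 54 mm, square knob 24 x 24 mm, sides parallel to its x and y. 50 to 85 g. Pale bamboo. From below: lip 6 mm high (lower 3 mm tapers in by 3 mm all round), plate 8 mm thick, central knob 28 mm tall; 42 mm in all. Origin: centre of the underside of the lip; z up.
- lid_oblong: Oblong lid: plate 104 mm (its x) by 68 mm (its y), lip 78 x 42 mm, knob a bar 40 mm along x and 16 mm along y. 55 to 95 g. Pale bamboo. From below: lip 6 mm high (lower 3 mm tapers in by 3 mm all round), plate 8 mm thick, central knob 28 mm tall; 42 mm in all. Origin: centre of the underside of the lip; z up.
- pot_small: Small round orange ceramic pot of dice: 70 mm outside, mouth 60 mm, 60 mm high. Home of the small round lid; when seated, that lid's origin is 54 mm above this origin. Loose but heavy (0.3 to 0.8 kg), open at the top, walls 5 mm. Origin: centre of its underside; z up.
- pot_large: Large round white ceramic pot of dark wooden discs: 106 mm outside, mouth 96 mm, 55 mm high. Home of the large round lid; when seated, that lid's origin is 49 mm above this origin. Loose but heavy (0.3 to 0.8 kg), open at the top, walls 5 mm. Origin: centre of its underside; z up.
- pot_square: Square white ceramic pot of little wooden houses: 74 x 74 mm outside, mouth 64 x 64 mm, 55 mm high, sides parallel to its x and y. Home of the square lid (any quarter turn fits); when seated, that lid's origin is 49 mm above this origin. Loose but heavy (0.3 to 0.8 kg), open at the top, walls 5 mm. Origin: centre of its underside; z up.
- pot_oblong: Oblong grey aluminium pot of black dominoes: 100 mm (its x) by 64 mm (its y) outside, mouth 90 x 54 mm, 48 mm high. Home of the oblong lid (either way round fits, long side along long side); when seated, that lid's origin is 42 mm above this origin. Loose but heavy (0.3 to 0.8 kg), open at the top, walls 5 mm. Origin: centre of its underside; z up.
- timer: Bystander: sand timer with dark wooden ends, 48 mm across and 80 mm tall, standing loose somewhere among the lids and pots. Origin: centre of its underside. Not to be moved.
- pawn: Bystander: dark turned wooden pawn, foot 27 mm across, 46 mm tall, standing loose among the lids and pots. Origin: centre of its underside. Not to be moved. Other bystanders: flat coaster without a knob, die and a loose block (all under 25 mm tall) among the pots; along the back and both sides game box, card box, glass bowl, clip stand, dice tower and block tower (up to 200 mm).
Mind the look-alikes: they are no part of the job. What is shaped like the lid_square but pink or turquoise is not meant.

How it is judged:
By the outcome, as a careful person would: the job done as asked, in the order asked, and still so for the second after the job is handed in, with the robot touching nothing.
It also fails if it takes over 102 s, if anything falls off the work surface, if the arm or the gripper's body presses on something with over 40 N, if the wrist force passes 120 N, or if a joint passes its speed limit or range.

ROBOT

A 6-joint arm with a two-finger parallel gripper is mounted at the origin on the work surface. World frame = base frame: x ahead of the robot, y to its left, z up, the work surface at z = 0. Lengths are in m, angles in rad, forces in N, time in s.
With the tool pointing down it reaches from about 0.35 to 0.975 m from the base axis. Payload 4.9 kg.
Tool frame: the origin (TCP) lies midway between the tips of the shut fingers; the grasp point (between the pads) lies manip.grip_depth behind it (manip.grip_depth is the distance from the TCP to the grasp point, in m); z points along the fingers, x is the direction in which the jaws open and shut, and the axes are right-handed (so a half turn about z gives the same grasp; the last joint's range is limited). The gripper opens to 85 mm and grips with 20 to 120 N. Pads are 22 mm wide; open, the fingers measure 114 mm over their backs; the gripper's body (76 mm by 85 mm) begins 54 mm behind the grasp point. The pads swing forward as they close: fully open they stand 13 mm farther back than shut.
Start: joints at [-1.292, 0.053, 1.613, -0, 1.476, -0.119], TCP at [0.242, -0.576, 0.231] pointing down, gripper open.
Joint ranges: [-3.01, 3.01], [-1.01, 2.22], [0.06, 2.58], [-1.02, 4.17], [0.09, 2.62], [-3.14, 3.14]. Speed limits (rad/s): [2.57, 2.57, 3.14, 3.14, 3.14, 3.14].

INTERFACE

Orientations are given as a unit quaternion [w, x, y, z].
In Python, from plant import state, grab_frame, ticket, manip gives the robot as it stands.
- The arm moves only by the tool carry_out, never from a script. Its argument "moves" is a list that holds one entry, the list of rows, each a list of 7 numbers: the turn, a rotation vector about the tool's x, y, z each as a share of 5 degrees, from -1 to 1, then the shift along the tool's x, y, z each as a share of 0.04 m, from -1 to 1, then the gripper command: -1 is shut, 1 is fully open, values between are in proportion. A call has 1 to 8 rows; each row shifts and turns the commanded pose from where the row before left it, along the tool's axes as they then stand; what a row does not reach is not made up. A row lasts 1/12 s, in which the tool goes at most 41.7 mm and 7.16 degrees, less where a joint would pass 70% of its speed; a pose out of reach is approached as far as the arm can. A call with a number of a shift or a turn outside -1 to 1 is refused whole. A call with a gripper value outside its range is refused whole. The fingers move at their own pace and stop on an object; the grip force is fixed at half the most. Time passes only in rows, so rows that do not move let the fingers close. It gives the time, the measured TCP pose, the force and the opening at its end, in the units of the state.
- state(): the state, without advancing time (a new reading comes with each control period).
- grab_frame(name): name is "side" or "top" or "wrist"; returns a dict with "frame" (400x640x3 uint8, red, green, blue), "z_map" (400x640 float32, m along the optical axis (not along the pixel's ray), 0 where there is no reading), "K" (3x3 intrinsics, pixels), "world_from_camera" (4x4, takes a point from camera to world coordinates); the wrist camera has in their place "hand_eye" (4x4, takes a point from camera to tool coordinates, whose origin is the TCP and whose axes are the tool frame's). Camera axes: x right, y down, z forward; pixel columns grow to the right and rows downward; lengths in m; the calibration is good to about 2 mm. The wrist camera is an equidistant fisheye: a pixel r from the principal point sees the ray r / f radians off the axis. A picture is of the moment at which its call begins: read the wrist's pose just before it.
- ticket.job_done(): hands the job in, once; it reports no verdict.
The state is a dict: "time": time; "joint_pos": joint angles; "joint_vel": joint speeds; "joint_efforts": joint torques, N m; "tool_pos": TCP position; "tool_rot": TCP orientation; "contact_force": force on the tool from outside, world axes, zero at the start; "ft_torque": the same for the moment, N m; "gripper_width": opening from 0.0 (shut) to 1.0 (fully open).
Only numpy, scipy, OpenCV 4.12 (cv2) and the standard library are available. Lean on these libraries where they do the work, as an engineer would, in place of code of your own. Each camera call takes 0.05 s, during which the arm holds its last target.

## Working session

There is one attempt and no reset: what is moved stays moved. The work goes in short steps, Python scripts to look and compute and a tool call to move; the robot and the scene stay as the last step left them, time stands still between calls to the robot, and variables do not carry over. Pictures are saved under pics/ and viewed, and the job is handed in when it is done.

Besides the shell and the picture viewer there is one more tool, called after "Call:" as name(argument=value, ...) on one line, values as JSON. carry_out: Moves the arm, as the interface text tells. Shift numbers are shares of 0.04 m and turn numbers shares of 5 degrees, none past 1 either way. Its arguments: {"type":"object","properties":{"moves":{"type":"array"}},"required":["moves"]}

```bash
ls; mkdir -p pics; python3 - <<'E'
from plant import state, grab_frame, ticket, manip
import numpy as np, cv2
s=state(); print(s); print(manip)
for n in ["side","top"]:
    f=grab_frame(n); np.savez(f"pics/{n}0.npz",**f)
    cv2.imwrite(f"pics/{n}0.png",f["frame"][:,:,::-1])
    print(n,f["K"].tolist(),np.round(f["world_from_camera"],4).tolist())
E
```

```text
pics
{'time': 0.0, 'joint_pos': array([-1.29200796e+00,  5.33507635e-02,  1.61434052e+00,  2.27453262e-05,
        1.47599207e+00, -1.18991729e-01]), 'joint_vel': array([ 0.00109021, -0.00039333, -0.00180703,  0.00082694,  0.00053219,
       -0.00043513]), 'joint_efforts': array([ 2.68477903e-03, -3.93677437e+01, -3.70173275e+01, -8.13485258e-06,
        7.04422957e-03, -6.60351390e-06]), 'tool_pos': array([ 0.24194157, -0.57557761,  0.23003901]), 'tool_rot': array([-6.86439725e-04,  8.32877300e-01, -5.53456692e-01, -7.88473421e-04]), 'contact_force': array([ 0.39024805,  0.6616435 , -0.33086415]), 'ft_torque': array([-0.0179575 , -0.01971434,  0.05217525]), 'gripper_width': 0.99902210719318}
<Robot object at 0x7f192c9c3a10>
side [[432.61015880667344, 0.0, 327.72325228803453], [0.0, 432.61015880667344, 203.5287915397248], [0.0, 0.0, 1.0]] [[-0.8704, -0.3578, 0.3382, 0.0287], [-0.4921, 0.6572, -0.5709, 0.712], [-0.018, -0.6633, -0.7481, 0.9631], [0.0, 0.0, 0.0, 1.0]]
top [[406.68268210488804, 0.0, 321.3712253054398], [0.0, 406.68268210488804, 205.38098439184185], [0.0, 0.0, 1.0]] [[-0.0281, -0.9943, 0.1025, 0.3533], [-0.9996, 0.0277, -0.0053, 0.0089], [0.0024, -0.1026, -0.9947, 1.037], [0.0, 0.0, 0.0, 1.0]]
```

View pics/top0.png

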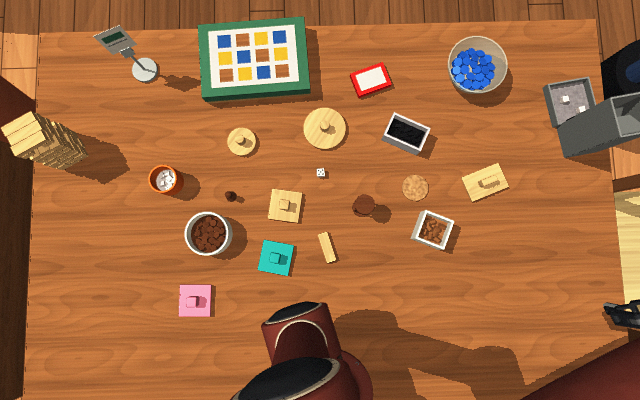

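View pics/side0.png

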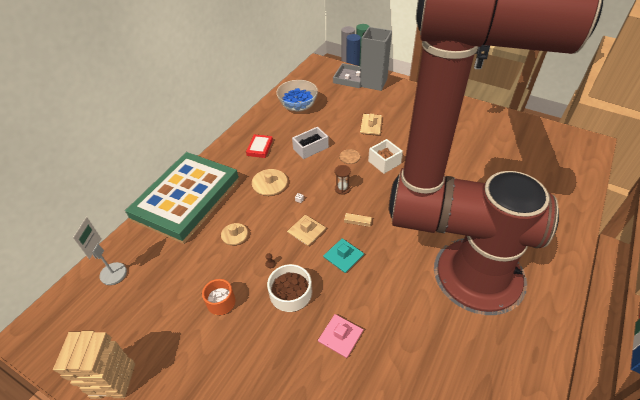

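```bash
python3 - <<'E'
from plant import manip
print([ (a,getattr(manip,a)) for a in dir(manip) if not a.startswith('_')])
E
```

```text
[('IKError', <class 'plant.IKError'>), ('grip_depth', 0.0187)]
```

The top view shows the bamboo lids: small (241,141), large (325,128), square (285,206) and oblong (486,182). The pots are small (165,180), large (208,233), square (433,230) and oblong (407,133). For lid_square, the candidates are bamboo (285,206), turquoise (276,258) and pink (195,300); only the bamboo one matches. The coaster at (415,188) has no knob. I'll confirm with a crop and measure.

```bash
cat > h.py <<'E'
import numpy as np, cv2
def load(n): return dict(np.load(f"pics/{n}.npz"))
def cast(f,uv,z):
    uv=np.atleast_2d(np.asarray(uv,float)); K=f["K"];T=f["world_from_camera"]
    d=np.c_[(uv[:,0]-K[0,2])/K[0,0],(uv[:,1]-K[1,2])/K[1,1],np.ones(len(uv))]@T[:3,:3].T
    o=T[:3,3]; return (o+d*((z-o[2])/d[:,2])[:,None])[:,:2]
def cloud(f):
    z=f["z_map"];K=f["K"];T=f["world_from_camera"];h,w=z.shape
    u,v=np.meshgrid(np.arange(w),np.arange(h))
    P=np.stack([(u-K[0,2])/K[0,0]*z,(v-K[1,2])/K[1,1]*z,z],-1)
    P=P@T[:3,:3].T+T[:3,3]; P[z==0]=np.nan; return P
E
python3 - <<'E'
from h import *
f=load("top0")
c=f["frame"][100:320,130:530,::-1]
cv2.imwrite("pics/crop0.png",cv2.resize(c,(800,440),interpolation=cv2.INTER_CUBIC))
for n in ["top0","side0"]:
    f=load(n);P=cloud(f)
    print(n)
    B={"small":(241,141),"large":(325,128),"square":(285,206),"oblong":(486,182),"psmall":(165,180),"plarge":(208,233),"psq":(433,230),"pobl":(407,133)} if n=="top0" else {"small":(234,234),"large":(270,182),"square":(306,231),"oblong":(372,124),"psmall":(219,296),"plarge":(290,288),"psq":(386,156),"pobl":(311,142)}
    for k,(u,v) in B.items():
        q=P[v-30:v+30,u-30:u+30].reshape(-1,3); z=q[:,2]
        print(k,np.round(P[v,u],3),"table",np.round(np.nanmedian(z[z<.008]),4),"hist",np.histogram(z[np.isfinite(z)],bins=np.arange(-.01,.08,.005))[0])
E
```

```text
top0
small [0.623 0.2   0.041] table -0.0004 hist [  25 1674 1239   34  411  113    8    6    6   16   54    0    0    0
    0    0    0]
large [ 0.651 -0.011  0.042] table -0.0004 hist [   8 1275  919   41  958  302    4    3    7   19   48    2    0    0
    0    0    0]
square [0.457 0.093 0.039] table -0.0003 hist [  24 1483 1128   33  626  187    2    3    4   26   65    3    0    0
    0    0    0]
oblong [ 0.503 -0.406  0.042] table -0.0005 hist [  25 1471 1004   41  712  216    5    5    5   36   70    0    0    0
    0    0    0]
psmall [0.533 0.395 0.026] table -0.0003 hist [  23 1546 1165   22   20   21  102  128  142   80   47   49   41  130
   68    0    0]
plarge [0.396 0.286 0.028] table -0.0003 hist [  13 1077  835   13   15   19  178  204  627  187   62   42  216   94
    0    0    0]
psq [ 0.388 -0.273  0.021] table -0.0005 hist [  23 1462  975   22   21   46  250  105  166  155   44   47  169  100
    1    0    0]
pobl [ 0.638 -0.221  0.02 ] table -0.0004 hist [  21 1352  992   31   20   40  294  273  181   60   78  235   14    0
    0    0    0]
side0
small [0.623
[... 353 characters left out ...]
   7    0    0
    0    0    0]
oblong [ 0.499 -0.397  0.025] table 0.0013 hist [   7  762 1942  169  178  153   19   28   43   63   60   44   60   56
    3    0    0]
psmall [0.533 0.39  0.033] table 0.0015 hist [   0  533 2069   71   31   31   49  114  124  145   58   67   65   95
  132    3    0]
plarge [0.394 0.288 0.034] table 0.0013 hist [   0  426 1363   66   54   56   91  157  412  442   89   96  152  179
    0    0    0]
psq [ 0.389 -0.27   0.025] table 0.0012 hist [   1  558 1284  136  136   99   54   60   90  115   78   64   94   87
    4    0    0]
pobl [ 0.629 -0.205  0.035] table 0.0015 hist [   0  663 2019  148   45   42   65   98  133   83   75  117   53    0
    0    0    0]
```

View pics/crop0.png

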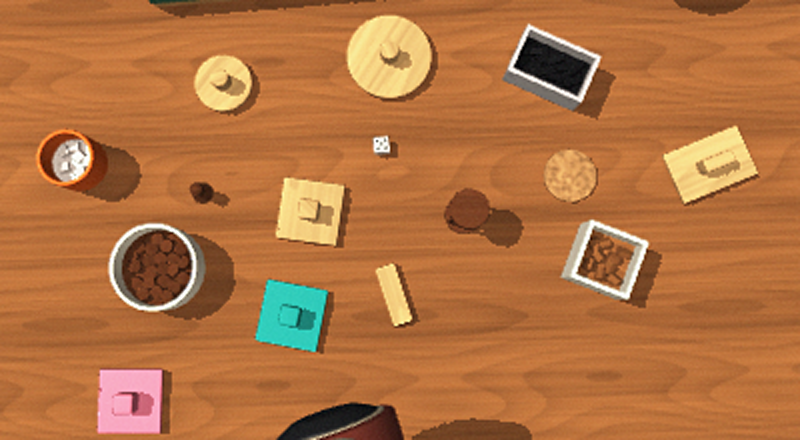

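The crop confirms the four bamboo lids, all upright with knobs showing: small (222,83), large (390,55), square (312,210) and oblong (712,165). The square lookalikes are turquoise (292,316) and pink (130,400).

```bash
cat > meas.py <<'E'
from h import *
G={"lid_small":("c",.014,.074),"lid_large":("c",.014,.110),"lid_square":("r",.014,.078),"lid_oblong":("r",.014,.104),
"pot_small":("c",.060,.070),"pot_large":("c",.055,.106),"pot_square":("r",.055,.074),"pot_oblong":("r",.048,.100)}
A0={"lid_small":(.62,.205),"lid_large":(.65,-.01),"lid_square":(.457,.095),"lid_oblong":(.50,-.405),
"pot_small":(.533,.392),"pot_large":(.396,.287),"pot_square":(.389,-.272),"pot_oblong":(.634,-.215)}
def measure(f,names=None,A=A0,tol=.006):
    P=cloud(f); out={}
    for k in names or G:
        t,z,D=G[k]; a=A[k]
        near=np.hypot(P[...,0]-a[0],P[...,1]-a[1])<D*.75+.005
        m=(near&(np.abs(P[...,2]-z)<tol)).astype(np.uint8)
        n,L,S,_=cv2.connectedComponentsWithStats(m,connectivity=8)
        if n<2: out[k]=None; continue
        b=1+np.argmax(S[1:,4]); cs,_=cv2.findContours((L==b).astype(np.uint8),cv2.RETR_EXTERNAL,cv2.CHAIN_APPROX_NONE)
        c=max(cs,key=len)[:,0,:]
        w=cast(f,c,z)
        if t=="c":
            A_=np.c_[2*w,np.ones(len(w))]; s=np.linalg.lstsq(A_,(w**2).sum(1),rcond=None)[0]
            out[k]=(s[0],s[1],2*np.sqrt(s[2]+s[0]**2+s[1]**2),0,0)
        else:
            r=cv2.minAreaRect((w*1000).astype(np.float32)); (cx,cy),(W,H),an=r
            if H>W: W,H,an=H,W,an+90
            out[k]=(cx/1e3,cy/1e3,W/1e3,H/1e3,an%180)
    return out
def knob(f,a,z=.042):
    P=cloud(f); m=(np.hypot(P[...,0]-a[0],P[...,1]-a[1])<.035)&(np.abs(P[...,2]-z)<.005)
    v,u=np.nonzero(m); w=cast(f,np.c_[u,v],z); return w.mean(0),len(w)
if __name__=="__main__":
    for n in ["top0","side0"]:
        f=load(n); o=measure(f); print(n)
        for k,v in o.items():
            print(k,np.round(v,4) if v else v, np.round(knob(f,v)[0],4) if k[0]=="l" and v else "")
        P=cloud(f)
        for nm,a,z in (("timer",(.457,-.07),.08),("pawn",(.48,.235),.046)):
            m=(np.hypot(P[...,0]-a[0],P[...,1]-a[1])<.06)&(P[...,2]>z-.012)
            print(nm,np.round(np.nanmean(P[m],0),3),m.sum(), np.nanmax(P[m][:,2]) if m.any() else 0)
E
python3 meas.py
```

```text
top0
lid_small [0.63   0.2043 0.0715 0.     0.    ] [0.6301 0.2045]
lid_large [ 0.6594 -0.0095  0.1069  0.      0.    ] [ 0.6591 -0.0096]
lid_square [4.617000e-01 9.610000e-02 7.790000e-02 7.770000e-02 1.706017e+02] [0.4615 0.0959]
lid_oblong [ 5.073000e-01 -4.136000e-01  1.053000e-01  6.780000e-02  1.105203e+02] [ 0.507 -0.413]
pot_small [0.5303 0.388  0.0682 0.     0.    ] 
pot_large [0.3948 0.2824 0.1038 0.     0.    ] 
pot_square [ 0.3888 -0.2669  0.0752  0.0748 66.7423] 
pot_oblong [ 0.634  -0.2142  0.1     0.0662 63.9572] 
timer [ 0.452 -0.098  0.08 ] 309 0.08515666803364152
pawn [0.457 0.248 0.047] 95 0.05767522689065119
side0
lid_small [0.6319 0.2094 0.066  0.     0.    ] [0.6314 0.2101]
lid_large [ 0.6621 -0.0052  0.1089  0.      0.    ] [ 0.6609 -0.0043]
lid_square [4.64000e-01 1.00500e-01 8.02000e-02 7.89000e-02 8.11498e+01] [0.4633 0.1009]
lid_oblong [ 5.097000e-01 -4.084000e-01  1.094000e-01  6.720000e-02  1.104531e+02] [ 0.5093 -0.4078]
pot_small [0.5317 0.3931 0.07   0.     0.    ] 
pot_large [0.3962 0.2873 0.1055 0.     0.    ] 
pot_square [ 3.903000e-01 -2.622000e-01  8.100000e-02  8.010000e-02  1.559012e+02] 
pot_oblong [ 0.635  -0.2079  0.1048  0.076  63.1059] 
timer [ 0.453 -0.093  0.081] 162 0.08479395551672386
pawn [0.448 0.256 0.047] 159 0.0597526452871735
```

```bash
python3 - <<'E'
from plant import state, grab_frame
import numpy as np, cv2
from h import *
f=grab_frame("wrist"); np.savez("pics/w0.npz",**f)
cv2.imwrite("pics/w0.png",f["frame"][:,:,::-1]); print(f["K"].tolist(),np.round(f["hand_eye"],4).tolist())
t=load("top0")
print(cast(t,[(231,193)],.04),cast(t,[(230,199)],0.0), cast(t,[(364,203)],.08))
E
```

```text
[[309.70691628693146, 0.0, 321.3131266255635], [0.0, 309.70691628693146, 203.9477348262712], [0.0, 0.0, 1.0]] [[1.0, -0.0002, 0.0002, -0.0005], [0.0001, 0.9621, 0.2725, -0.0685], [-0.0003, -0.2725, 0.9621, -0.1418], [0.0, 0.0, 0.0, 1.0]]
[[0.49291878 0.2259991 ]] [[0.48306167 0.23735519]] [[ 0.45468222 -0.0972049 ]]
```

View pics/w0.png

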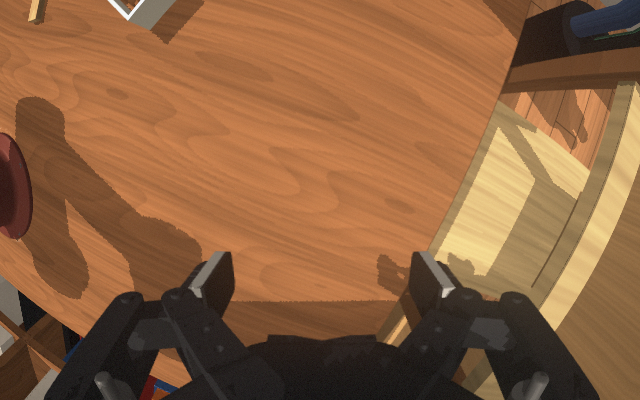

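```bash
cat > plan.py <<'E'
import numpy as np, sys
from scipy.spatial.transform import Rotation as R
from plant import state
def rot(s): q=s["tool_rot"]; return R.from_quat([q[1],q[2],q[3],q[0]])
def yaw(r): x=r.as_matrix()[:,0]; return np.degrees(np.arctan2(x[1],x[0]))
def plan(p,ya,n=None,s=None):
    s=s or state(); r=rot(s); p0=np.array(s["tool_pos"]); p=np.array(p,float)
    c,sn=np.cos(np.radians(ya)),np.sin(np.radians(ya))
    rt=R.from_matrix(np.array([[c,sn,0],[sn,-c,0],[0,0,-1]]))
    rv=(r.inv()*rt).as_rotvec(); d=np.linalg.norm(p-p0)
    if n is None: n=int(max(np.ceil(d/.038),np.ceil(np.abs(np.degrees(rv)).max()/4.99)),1)
    print("from",np.round(p0,4),"yaw",round(yaw(r),2),"rows",n,"turn/row",np.round(np.degrees(rv)/5/n,3))
    for i in range(n):
        ri=r*R.from_rotvec(rv*i/n)
        print(i+1,np.round(ri.inv().apply((p-p0)/n)/.04,3).tolist())
if __name__=="__main__":
    a=[float(x) for x in sys.argv[1:]]
    plan(a[:3],a[3],int(a[4]) if len(a)>4 else None)
E
python3 plan.py .508 -.411 .23 20.5
```

```text
Traceback (most recent call last):
  File "plan.py", line 18, in <module>
    plan(a[:3],a[3],int(a[4]) if len(a)>4 else None)
    ~~~~^^^^^^^^^^^^^^^^^^^^^^^^^^^^^^^^^^^^^^^^^^^^
  File "plan.py", line 11, in plan
    if n is None: n=int(max(np.ceil(d/.038),np.ceil(np.abs(np.degrees(rv)).max()/4.99)),1)
                    ~~~^^^^^^^^^^^^^^^^^^^^^^^^^^^^^^^^^^^^^^^^^^^^^^^^^^^^^^^^^^^^^^^^^^^
ValueError: int() base must be >= 2 and <= 36, or 0
```

```bash
sed -i 's#if n is None.*#if n is None: n=int(max(np.ceil(d/.038),np.ceil(np.abs(np.degrees(rv)).max()/4.99),1))#' plan.py; python3 plan.py .508 -.411 .23 20.5 | head -1
```

```text
from [ 0.242  -0.5757  0.2303] yaw -67.21 rows 18 turn/row [-0.001  0.001 -0.975]
```

Call:
carry_out(moves=[[[0,0,0,-0.15,-0.97,0,0.2],[0,0,0,-0.15,-0.97,0,0.2],[0,0,0,-0.15,-0.97,0,0.2],[0,0,0,-0.15,-0.97,0,0.2],[0,0,0,-0.15,-0.97,0,0.2],[0,0,0,-0.15,-0.97,0,0.2],[0,0,0,-0.15,-0.97,0,0.2],[0,0,0,-0.15,-0.97,0,0.2]]])

```text
time: 0.82
tool_pos: [0.511, -0.4102, 0.2309]
tool_rot: [-0.0, 0.833, -0.553, -0.0]
contact_force: [-0.0, -0.7, 0.3]
gripper_width: 0.597
```

Call:
carry_out(moves=[[[0,0,-1,0,0,0,0.2],[0,0,-1,0,0,0,0.2],[0,0,-1,0,0,0,0.2],[0,0,-1,0,0,0,0.2],[0,0,-1,0,0,0,0.2],[0,0,-1,0,0,0,0.2],[0,0,-1,0,0,0,0.2],[0,0,-1,0,0,0,0.2]]])

```text
time: 1.48
tool_pos: [0.5095, -0.4115, 0.2307]
tool_rot: [-0.0, 0.972, -0.233, -0.0]
contact_force: [-0.4, -1.4, 0.5]
gripper_width: 0.6
```

Call:
carry_out(moves=[[[0,0,-1,0,0,0,0.2],[0,0,-1,0,0,0,0.2],[0,0,-1,0,0,0,0.2],[0,0,-1,0,0,0,0.2],[0,0,-1,0,0,0,0.2],[0,0,-1,0,0,0,0.2],[0,0,-1,0,0,0,0.2],[0,0,-1,0,0,0,0.2]]])

```text
time: 2.15
tool_pos: [0.5095, -0.4115, 0.2307]
tool_rot: [-0.0, 0.994, 0.114, -0.0]
contact_force: [0.4, -0.0, -0.4]
gripper_width: 0.604
```

Call:
carry_out(moves=[[[0,0,-0.8,0,0,0,0.2],[0,0,-0.74,0,0,0,0.2],[0,0,0,0,0,0,0.2],[0,0,0,0,0,0,0.2]]])

```text
time: 2.48
tool_pos: [0.5096, -0.4115, 0.2309]
tool_rot: [-0.0, 0.984, 0.177, -0.0]
contact_force: [-0.2, -0.6, 0.0]
gripper_width: 0.598
```

```bash
cat > wr.py <<'E'
from meas import *
from plan import rot,yaw
from plant import state, grab_frame
import sys
def grab(name):
    s=state(); f=grab_frame("wrist"); f["tool_pos"]=s["tool_pos"]; f["R"]=rot(s).as_matrix()
    np.savez(f"pics/{name}.npz",**f); cv2.imwrite(f"pics/{name}.png",f["frame"][:,:,::-1]); return f
def rays(f,uv):
    K=f["K"]; x=uv[...,0]-K[0,2]; y=uv[...,1]-K[1,2]; r=np.hypot(x,y)+1e-9; th=r/K[0,0]
    return np.stack([np.sin(th)*x/r,np.sin(th)*y/r,np.cos(th)],-1)
def wT(f):
    H=f["hand_eye"]; return f["R"]@H[:3,:3], f["R"]@H[:3,3]+f["tool_pos"]
def wcast(f,uv,z):
    Rm,o=wT(f); d=rays(f,np.atleast_2d(np.asarray(uv,float)))@Rm.T
    return (o+d*((z-o[2])/d[:,2])[:,None])[:,:2]
def wcloud(f):
    z=f["z_map"];h,w=z.shape;u,v=np.meshgrid(np.arange(w),np.arange(h)); d=rays(f,np.stack([u,v],-1).astype(float))
    Rm,o=wT(f); P=(d/d[...,2:]*z[...,None])@Rm.T+o; P[z==0]=np.nan; return P
def use_wrist():
    import meas; meas.cloud=wcloud; meas.cast=wcast
if __name__=="__main__":
    f=grab(sys.argv[1]); use_wrist(); import meas
    A={k:v for k,v in A0.items()}
    for k in sys.argv[2:]:
        v=meas.measure(f,[k],A)[k]; print(k,np.round(v,4).tolist() if v else v)
        if v and k[0]=="l": w,n=meas.knob(f,v); print(" knob",np.round(w,4),n)
    P=wcloud(f); z=P[...,2]; print("table z",np.nanmedian(z[np.abs(z)<.008]))
E
python3 wr.py w1 lid_oblong pot_oblong pot_square
```

```text
lid_oblong [0.5084, -0.4122, 0.1018, 0.0675, 110.369]
 knob [ 0.5078 -0.4126] 512
pot_oblong [0.6344, -0.214, 0.1024, 0.0654, 63.9004]
pot_square [0.3903, -0.2663, 0.0758, 0.074, 156.6566]
table z -0.0006882570851874104
```

View pics/w1.png

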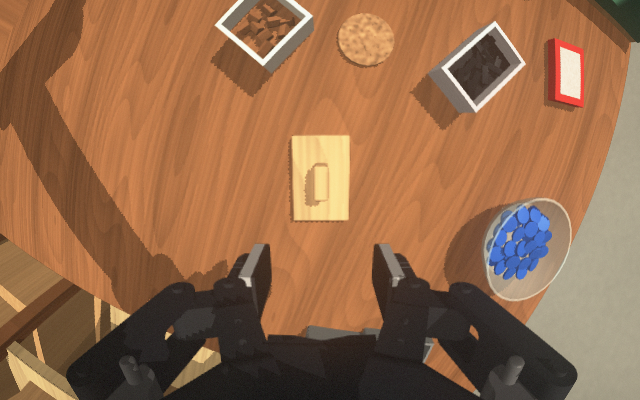

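The wrist view shows the oblong lid at (320,178) with its bar at (321,182). Wrist and top positions agree to about 1 mm, so I'll descend and grip.

Call:
carry_out(moves=[[[0,0,0,-0.045,0.01,0.9,0.2],[0,0,0,0,0,0.9,0.2],[0,0,0,0,0,0.9,0.2],[0,0,0,0,0,0.9,0.2],[0,0,0,0,0,0.9,0.2],[0,0,0,0,0,0.5,0.2],[0,0,0,0,0,0.2,0.2],[0,0,0,0,0,0.1,0.2]]])

```text
time: 3.2
tool_pos: [0.5072, -0.4117, 0.0172]
tool_rot: [-0.001, 0.984, 0.177, -0.001]
contact_force: [-0.2, 0.2, 0.2]
gripper_width: 0.599
```

Call:
carry_out(moves=[[[0,0,0,0,0,0,-1],[0,0,0,0,0,0,-1],[0,0,0,0,0,0,-1],[0,0,0,0,0,0,-1],[0,0,0,0,0,0,-1],[0,0,0,0,0,0,-1],[0,0,0,0,0,0,-1]]])

```text
time: 3.78
tool_pos: [0.5096, -0.4141, 0.0221]
tool_rot: [0.002, 0.984, 0.178, 0.001]
contact_force: [-0.5, 0.6, 5.4]
gripper_width: 0.169
```

```bash
python3 wr.py w2
```

```text
table z -0.0007847814913647388
```

View pics/w2.png

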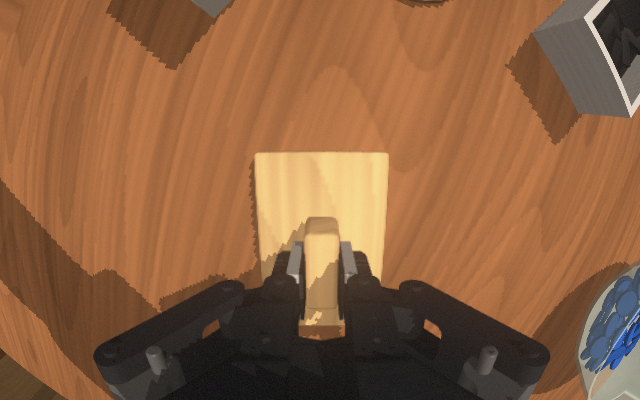

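Call:
carry_out(moves=[[[0,0,0,0,0,-0.2,-1],[0,0,0,0,0,-0.5,-1],[0,0,0,0,0,-0.8,-1],[0,0,0,0,0,-0.8,-1],[0,0,0,0,0,-0.6,-1],[0,0,0,0,0,-0.3,-1],[0,0,0,0,0,0,-1]]])

```text
time: 4.42
tool_pos: [0.5097, -0.4142, 0.1518]
tool_rot: [0.003, 0.984, 0.178, 0.002]
contact_force: [0.4, -0.0, -1.0]
gripper_width: 0.17
```

```bash
python3 wr.py w3; python3 - <<'E'
from plant import *
import cv2
from h import *
import wr
s=state(); print(s["tool_pos"],wr.yaw(wr.rot(s)),s["gripper_width"])
f=grab_frame("side"); cv2.imwrite("pics/s3.png",cv2.resize(f["frame"][60:260,220:480,::-1],(780,600)))
f=dict(np.load("pics/w3.npz")); P=wr.wcloud(f); z=P[...,2]
q=np.abs(z-.12)<.02
print(np.histogram(z[q],20)[0],q.sum())
b=f["tool_pos"];R=f["R"]; L=(P-b)@R  # tool coords
m=(L[...,2]>-.03)&(L[...,2]<.03)&(np.abs(L[...,0])<.06)&(np.abs(L[...,1])<.08)
m2=m&(L[...,1]<-.025)
X=L[m2]; print(m2.sum())
A=np.c_[X[:,0],X[:,1],np.ones(len(X))]; med=np.median(X[:,2]); k=np.abs(X[:,2]-med)<.004
c=np.linalg.lstsq(A[k],X[k,2],rcond=None)[0]; print("plane",c, "xr",X[k][:,0].min(),X[k][:,0].max(),"ymin",X[k][:,1].min())
for yy in np.arange(-.052,-.025,.006):
    j=k&(np.abs(X[:,1]-yy)<.003); print(round(yy,3),X[j][:,0].min(),X[j][:,0].max())
E
```

```text
table z -0.0006995120218236117
[ 0.50862398 -0.41313555  0.14878163] 20.495360305379666 0.17531241184887322
[18 11 14 11 11  5  8  4  4  0  0  0  0  0  0  0  0  0  0 11] 97
7442
plane [ 0.00271072 -0.00920066  0.00853398] xr -0.034370717446436355 0.033542270328687965 ymin -0.05358891821605372
-0.052 -0.034144253472051724 0.03349263645292649
-0.046 -0.03425775329279589 0.03313773320007911
-0.04 -0.034370717446436355 0.033542270328687965
-0.034 -0.033836117157557556 0.03318078970145516
-0.028 -0.034355335455575155 0.0334962885477052
```

View pics/w3.png

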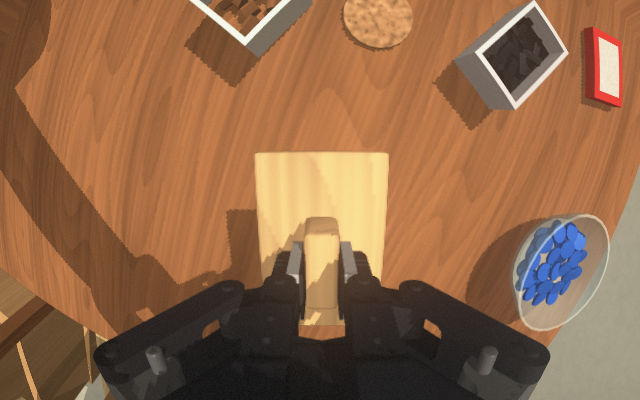

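View pics/s3.png

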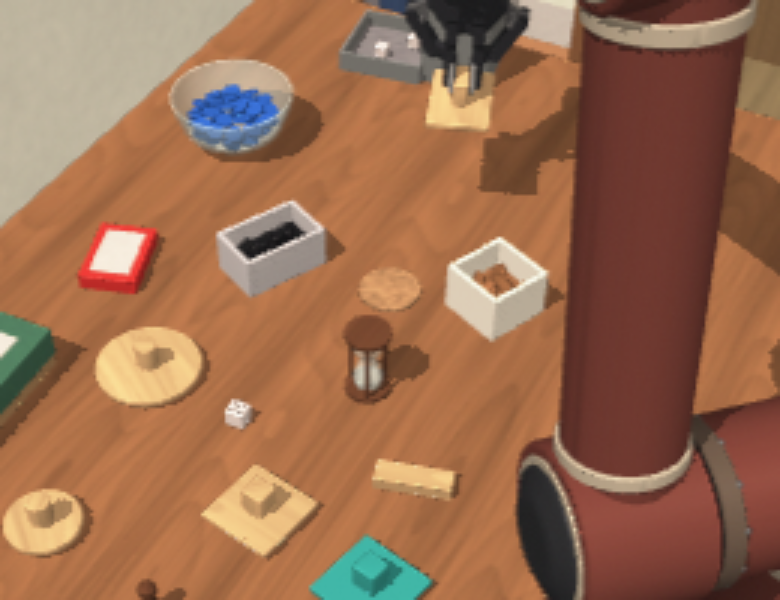

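```bash
python3 plan.py .634 -.2156 .15 -26.1 10
```

```text
from [ 0.5077 -0.4123  0.1464] yaw 20.49 rows 10 turn/row [-0.001  0.001  0.932]
1 [0.468, -0.35, -0.009]
2 [0.438, -0.387, -0.009]
3 [0.405, -0.421, -0.009]
4 [0.369, -0.453, -0.009]
5 [0.331, -0.481, -0.009]
6 [0.291, -0.507, -0.009]
7 [0.249, -0.529, -0.009]
8 [0.205, -0.547, -0.009]
9 [0.16, -0.562, -0.009]
10 [0.114, -0.573, -0.009]
```

Call:
carry_out(moves=[[[0,0,0.93,0.47,-0.35,0,-1],[0,0,0.93,0.44,-0.39,0,-1],[0,0,0.93,0.4,-0.42,0,-1],[0,0,0.93,0.37,-0.45,0,-1],[0,0,0.93,0.33,-0.48,0,-1],[0,0,0.93,0.29,-0.51,0,-1],[0,0,0.93,0.25,-0.53,0,-1],[0,0,0.93,0.2,-0.55,0,-1]]])

```text
time: 5.18
tool_pos: [0.6076, -0.2531, 0.1434]
tool_rot: [-0.001, 0.989, -0.147, -0.003]
contact_force: [0.9, -0.5, -0.5]
gripper_width: 0.17
```

Call:
carry_out(moves=[[[0,0,0.93,0.16,-0.56,0,-1],[0,0,0.93,0.11,-0.57,0,-1],[0,0,0,0,0,0,-1],[0,0,0,0,0,0,-1],[0,0,0,0,0,0,-1]]])

```text
time: 5.6
tool_pos: [0.6325, -0.2156, 0.1447]
tool_rot: [-0.0, 0.974, -0.225, -0.002]
contact_force: [0.4, 0.5, -0.6]
gripper_width: 0.177
```

```bash
cat > held.py <<'E'
import wr,sys
from h import *
f=wr.grab(sys.argv[1]); P=wr.wcloud(f); L=(P-f["tool_pos"])@f["R"]
m=(np.abs(L[...,2]-.0085)<.007)&(np.abs(L[...,0])<.06)&(L[...,1]<-.02)&(L[...,1]>-.07)
X=L[m]; A=np.c_[X[:,:2],np.ones(len(X))]; c=np.linalg.lstsq(A,X[:,2],rcond=None)[0]
print("held: plane",np.round(c,4),"x",np.round(np.percentile(X[:,0],[.3,99.7]),4),"y",np.round(np.percentile(X[:,1],[.3,99.7]),4),len(X))
print("tool",np.round(f["tool_pos"],4),wr.yaw(__import__("scipy.spatial.transform",fromlist=["Rotation"]).Rotation.from_matrix(f["R"])))
E
python3 held.py w4; python3 plan.py .634 -.2156 .09 -26.1 1
```

```text
held: plane [ 0.0027 -0.0134  0.0084] x [-0.034   0.0329] y [-0.0529 -0.0201] 8621
tool [ 0.6325 -0.2156  0.1447] -25.957909946511975
from [ 0.6326 -0.2161  0.1454] yaw -26.01 rows 1 turn/row [0.005 0.034 0.019]
1 [0.031, -0.026, 1.385]
```

View pics/w4.png

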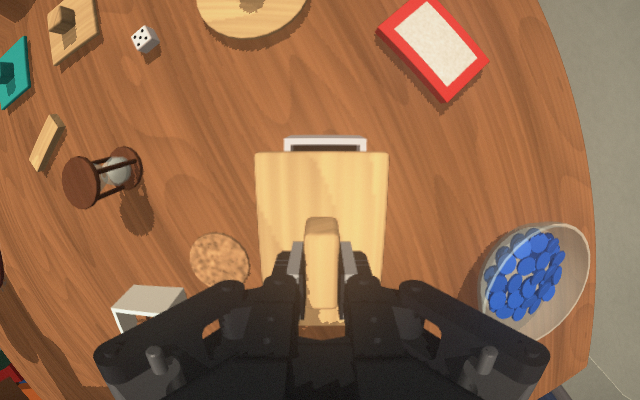

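```bash
cat > rim.py <<'E'
# rim pixels near given height in tool-aligned coords (world height z)
import wr,sys
from h import *
f=load(sys.argv[1]); zr=float(sys.argv[2]); px,py=float(sys.argv[3]),float(sys.argv[4])
P=wr.wcloud(f); m=(np.abs(P[...,2]-zr)<.007)&(np.hypot(P[...,0]-px,P[...,1]-py)<.08)
v,u=np.nonzero(m); w=wr.wcast(f,np.c_[u,v],zr); R=f["R"]
d=np.c_[w-f["tool_pos"][:2],np.zeros(len(w))]@R
print(len(w),"tool x",np.round(np.percentile(d[:,0],[.5,99.5]),4),"y",np.round(np.percentile(d[:,1],[.5,99.5]),4))
if len(sys.argv)>5:
  A_=np.c_[2*w,np.ones(len(w))]
  print("world",np.round(w.min(0),4),np.round(w.max(0),4))
E
python3 rim.py w4 .048 .634 -.214
```

```text
636 tool x [-0.0306  0.0328] y [-0.054  -0.0446]
```

Call:
carry_out(moves=[[[0,0,0,0.037,-0.045,0.5,-1],[0,0,0,0,0,0.6,-1],[0,0,0,0,0,0.4,-1],[0,0,0,0,0,0.2,-1],[0,0,0,0,0,0.1,-1],[0,0,0,0,0,0,-1],[0,0,0,0,0,0,-1],[0,0,0,0,0,0,-1]]])

```text
time: 6.32
tool_pos: [0.6368, -0.2155, 0.077]
tool_rot: [0.0, 0.974, -0.225, 0.001]
contact_force: [-0.1, 0.6, -1.5]
gripper_width: 0.174
```

```bash
python3 held.py w5;  python3 rim.py w5 .048 .634 -.214; python3 plan.py .634 -.2156 .0641 -26.1 1
```

```text
held: plane [ 0.0022 -0.0135  0.0084] x [-0.034   0.0329] y [-0.0529 -0.0201] 8597
tool [ 0.6368 -0.2155  0.077 ] -26.02230556191705
280 tool x [-0.0336  0.0294] y [-0.0529 -0.0511]
from [ 0.6369 -0.2154  0.0771] yaw -26.02 rows 1 turn/row [-0.001 -0.032  0.017]
1 [-0.063, 0.036, 0.325]
```

Call:
carry_out(moves=[[[0,0,0,-0.04,0,0.1,-1],[0,0,0,0,0,0.1,-1],[0,0,0,0,0,0.06,-1],[0,0,0,0,0,0.04,-1],[0,0,0,0,0,0,-1],[0,0,0,0,0,0,-1]]])

```text
time: 6.87
tool_pos: [0.6348, -0.2141, 0.0642]
tool_rot: [0.0, 0.974, -0.225, 0.0]
contact_force: [-2.4, 1.5, 4.4]
gripper_width: 0.171
```

```bash
python3 held.py w6;  python3 rim.py w6 .048 .634 -.214; python3 plan.py .634 -.2156 .0641 -26.1 1
```

```text
held: plane [ 0.0016 -0.0196  0.0083] x [-0.034   0.0328] y [-0.0529 -0.0201] 8605
tool [ 0.6348 -0.2141  0.0642] -25.996333815250132
4688 tool x [-0.0357  0.0344] y [-0.0523  0.0547]
from [ 0.6347 -0.2141  0.0642] yaw -26.0 rows 1 turn/row [ 0.    -0.005  0.02 ]
1 [0.0, 0.042, 0.002]
```

View pics/w6.png

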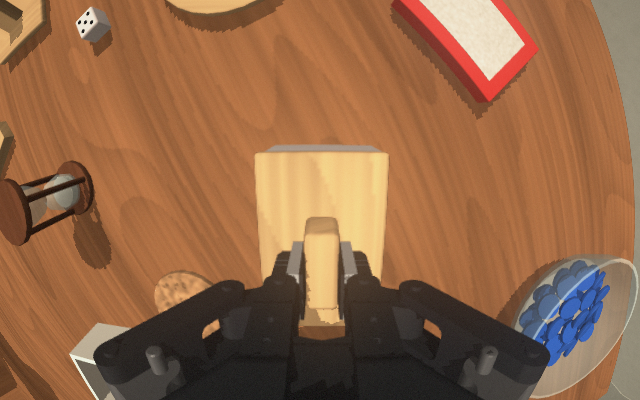

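The lid is at its seating height with light contact (4 N). I'll release it and rise.

Call:
carry_out(moves=[[[0,0,0,0,0,0,0.1],[0,0,0,0,0,0,0.1],[0,0,0,0,0,0,0.1],[0,0,0,0,0,0,0.1],[0,0,0,0,0,0,0.1],[0,0,0,0,0,-0.3,0.1],[0,0,0,0,0,-0.6,0.1],[0,0,0,0,0,-0.9,0.1]]])

```text
time: 7.58
tool_pos: [0.632, -0.213, 0.1323]
tool_rot: [-0.001, 0.974, -0.225, -0.004]
contact_force: [0.1, -0.5, 0.0]
gripper_width: 0.55
```

Call:
carry_out(moves=[[[0,0,0,0,0,-0.9,0.1],[0,0,0,0,0,-0.9,0.1],[0,0,0,0,0,-0.5,0.1],[0,0,0,0,0,0,0.1],[0,0,0,0,0,0,0.1]]])

```text
time: 8.0
tool_pos: [0.6355, -0.2145, 0.2306]
tool_rot: [0.001, 0.974, -0.225, 0.002]
contact_force: [-0.1, 0.6, -0.6]
gripper_width: 0.55
```

```bash
cat > seat.py <<'E'
import wr,sys,meas
from meas import *
k="lid_"+sys.argv[2]; zt={"small":.068,"large":.063,"square":.063,"oblong":.056}[sys.argv[2]]
f=wr.grab(sys.argv[1]); wr.use_wrist(); meas.G[k]=(G[k][0],zt,G[k][2])
v=meas.measure(f,[k],{k:A0["pot_"+sys.argv[2]]})[k]; print(k,"on pot:",np.round(v,4), "pot(top)",A0["pot_"+sys.argv[2]])
P=wr.wcloud(f); m=(np.hypot(P[...,0]-v[0],P[...,1]-v[1])<(.03 if sys.argv[2]!="large" else .05))&(np.abs(P[...,2]-zt)<.01)
X=P[m]; c=np.linalg.lstsq(np.c_[X[:,0]-v[0],X[:,1]-v[1],np.ones(len(X))],X[:,2],rcond=None)[0]; print("plate plane slope",np.round(c[:2],4),"z",round(c[2],4),"expected",zt)
E
python3 seat.py w7 oblong; python3 plan.py .4617 .0961 .23 -9.4 
```

```text
lid_oblong on pot: [ 0.6348 -0.2124  0.1015  0.0671 63.9937] pot(top) (0.634, -0.215)
plate plane slope [0.0013 0.0032] z 0.0553 expected 0.056
from [ 0.6344 -0.2141  0.2279] yaw -26.01 rows 10 turn/row [ 0.    -0.001 -0.332]
1 [-0.728, -0.508, -0.006]
2 [-0.713, -0.528, -0.006]
3 [-0.698, -0.549, -0.006]
4 [-0.681, -0.569, -0.006]
5 [-0.665, -0.588, -0.006]
6 [-0.647, -0.607, -0.005]
7 [-0.629, -0.626, -0.005]
8 [-0.611, -0.644, -0.005]
9 [-0.592, -0.661, -0.005]
10 [-0.573, -0.678, -0.005]
```

View pics/w7.png

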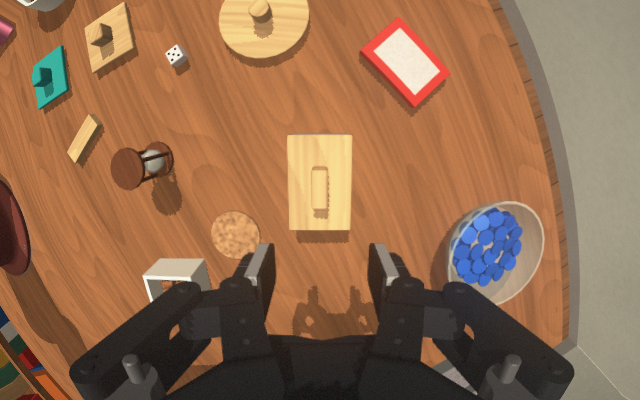

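Oblong seated flat: plate z 0.055 m against 0.056 expected, slope under 0.4%. Next is the square lid.

Call:
carry_out(moves=[[[0,0,-0.33,-0.73,-0.51,0,0.1],[0,0,-0.33,-0.71,-0.53,0,0.1],[0,0,-0.33,-0.7,-0.55,0,0.1],[0,0,-0.33,-0.68,-0.57,0,0.1],[0,0,-0.33,-0.66,-0.59,0,0.1],[0,0,-0.33,-0.65,-0.61,0,0.1],[0,0,-0.33,-0.63,-0.63,0,0.1],[0,0,-0.33,-0.61,-0.64,0,0.1]]])

```text
time: 8.72
tool_pos: [0.4943, 0.0359, 0.2247]
tool_rot: [-0.0, 0.994, -0.111, -0.002]
contact_force: [0.1, 1.2, 0.2]
gripper_width: 0.547
```

Call:
carry_out(moves=[[[0,0,-0.33,-0.59,-0.66,0,0.1],[0,0,-0.33,-0.57,-0.68,0,0.1],[0,0,0,0,0,0,0.1],[0,0,0,0,0,0,0.1],[0,0,0,0,0,0,0.1],[0,0,0,0,0,0,0.1]]])

```text
time: 9.22
tool_pos: [0.4624, 0.0958, 0.2263]
tool_rot: [0.0, 0.997, -0.084, -0.001]
contact_force: [1.1, -0.5, -0.5]
gripper_width: 0.549
```

```bash
python3 wr.py w8 lid_square pot_large lid_small;python3 plan.py .4617 .0961 .023 -9.4 1
```

```text
lid_square [0.4623, 0.0989, 0.0778, 0.0763, 170.4492]
 knob [0.4622 0.0995] 470
pot_large [0.3961, 0.2836, 0.0993, 0.0, 0.0]
lid_small [0.6294, 0.2067, 0.0725, 0.0, 0.0]
 knob [0.6292 0.2067] 305
table z -0.000700629482723425
from [0.4626 0.0956 0.2266] yaw -9.61 rows 1 turn/row [ 0.006  0.015 -0.041]
1 [-0.017, -0.01, 5.089]
```

View pics/w8.png

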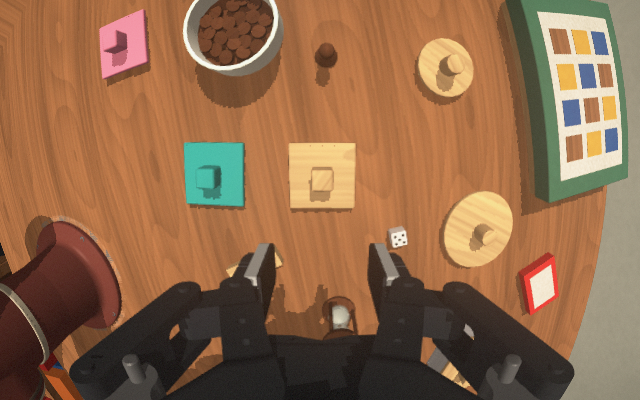

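Call:
carry_out(moves=[[[0,0,0,-0.02,-0.045,0.9,0.1],[0,0,0,0,0,0.9,0.1],[0,0,0,0,0,0.9,0.1],[0,0,0,0,0,0.9,0.1],[0,0,0,0,0,0.9,0.1],[0,0,0,0,0,0.4,0.1],[0,0,0,0,0,0.13,0.1],[0,0,0,0,0,0.04,0.1]]])

```text
time: 9.93
tool_pos: [0.4611, 0.0976, 0.023]
tool_rot: [0.0, 0.996, -0.084, -0.002]
contact_force: [0.5, 0.8, 0.7]
gripper_width: 0.551
```

Call:
carry_out(moves=[[[0,0,0,0,0,0,-1],[0,0,0,0,0,0,-1],[0,0,0,0,0,0,-1],[0,0,0,0,0,0,-1],[0,0,0,0,0,0,-1],[0,0,0,0,0,0,-1],[0,0,0,0,0,0,-1]]])

```text
time: 10.52
tool_pos: [0.4639, 0.0985, 0.0267]
tool_rot: [-0.0, 0.997, -0.083, 0.002]
contact_force: [0.8, -0.3, 5.6]
gripper_width: 0.263
```

```bash
python3 held.py w9
```

```text
held: plane [ 0.0048 -0.0187  0.013 ] x [-0.0388  0.0377] y [-0.0388 -0.0201] 5140
tool [0.4639 0.0985 0.0267] -9.500491801366689
```

View pics/w9.png

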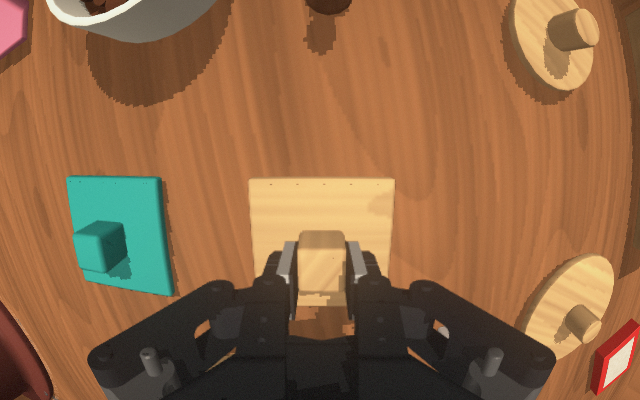

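Call:
carry_out(moves=[[[0,0,0,0,0,-0.2,-1],[0,0,0,0,0,-0.5,-1],[0,0,0,0,0,-0.8,-1],[0,0,0,0,0,-0.8,-1],[0,0,0,0,0,-0.8,-1],[0,0,0,0,0,-0.6,-1],[0,0,0,0,0,-0.3,-1],[0,0,0,0,0,0,-1]]])

```text
time: 11.23
tool_pos: [0.4636, 0.0987, 0.1882]
tool_rot: [-0.001, 0.997, -0.083, 0.003]
contact_force: [0.5, 0.7, -0.5]
gripper_width: 0.26
```

```bash
python3 plan.py .39 -.2666 .18 -23.2; sed -i 's/-.0085)<.007/-.0105)<.009/' held.py; python3 held.py w10
```

```text
from [0.4636 0.0987 0.1882] yaw -9.5 rows 10 turn/row [-0.003 -0.007  0.274]
1 [-0.031, 0.931, 0.019]
2 [-0.009, 0.932, 0.019]
3 [0.014, 0.932, 0.019]
4 [0.036, 0.931, 0.019]
5 [0.058, 0.93, 0.02]
6 [0.08, 0.928, 0.02]
7 [0.103, 0.926, 0.02]
8 [0.125, 0.923, 0.02]
9 [0.147, 0.92, 0.02]
10 [0.169, 0.916, 0.02]
held: plane [ 0.0037 -0.0665  0.0117] x [-0.0389  0.0377] y [-0.0392 -0.0201] 5409
tool [0.4636 0.0987 0.1882] -9.495599347343273
```

View pics/w10.png

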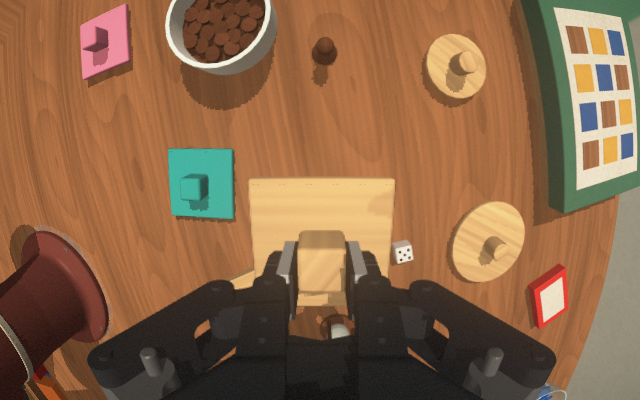

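Call:
carry_out(moves=[[[0,0,0.27,-0.03,0.93,0,-1],[0,0,0.27,-0.01,0.93,0,-1],[0,0,0.27,0.01,0.93,0,-1],[0,0,0.27,0.04,0.93,0,-1],[0,0,0.27,0.06,0.93,0,-1],[0,0,0.27,0.08,0.93,0,-1],[0,0,0.27,0.1,0.92,0,-1],[0,0,0.27,0.12,0.92,0,-1]]])

```text
time: 11.95
tool_pos: [0.4011, -0.1939, 0.1814]
tool_rot: [-0.001, 0.984, -0.177, -0.002]
contact_force: [1.8, 0.2, -1.1]
gripper_width: 0.263
```

Call:
carry_out(moves=[[[0,0,0.27,0.15,0.92,0,-1],[0,0,0.27,0.17,0.92,0,-1],[0,0,0,0,0,0,-1],[0,0,0,0,0,0,-1],[0,0,0,0,0,0,-1],[0,0,0,0,0,0,-1]]])

```text
time: 12.45
tool_pos: [0.3884, -0.2651, 0.1828]
tool_rot: [-0.001, 0.98, -0.199, -0.001]
contact_force: [-1.0, -0.5, -1.1]
gripper_width: 0.268
```

```bash
python3 held.py w11; python3 rim.py w11 .055 .389 -.267; python3 plan.py .39 -.2666 .09 -23.2 1
```

```text
held: plane [ 0.0028 -0.0647  0.0118] x [-0.0388  0.0377] y [-0.039 -0.02 ] 5361
tool [ 0.3884 -0.2651  0.1828] -22.932508484386606
760 tool x [-0.0356  0.0385] y [-0.0374 -0.0186]
from [ 0.3887 -0.2651  0.1833] yaw -22.9 rows 1 turn/row [-0.01   0.022  0.059]
1 [0.049, 0.023, 2.331]
```

View pics/w11.png

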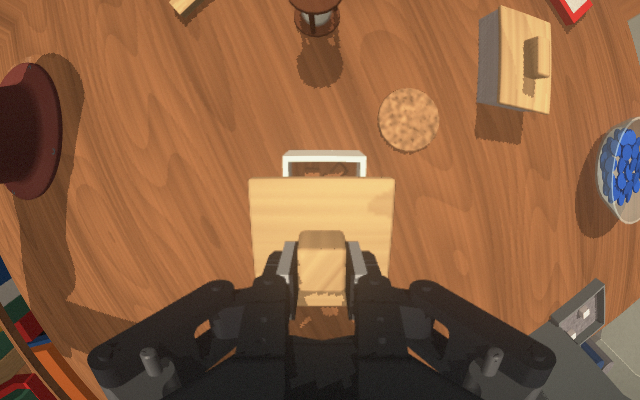

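Call:
carry_out(moves=[[[0,0,0.06,0.05,0,0.6,-1],[0,0,0,0,0,0.8,-1],[0,0,0,0,0,0.6,-1],[0,0,0,0,0,0.3,-1],[0,0,0,0,0,0.15,-1],[0,0,0,0,0,0,-1],[0,0,0,0,0,0,-1],[0,0,0,0,0,0,-1]]])

```text
time: 13.17
tool_pos: [0.3918, -0.2682, 0.0885]
tool_rot: [0.001, 0.979, -0.202, 0.001]
contact_force: [0.0, 0.0, -0.5]
gripper_width: 0.259
```

```bash
python3 held.py w12; python3 rim.py w12 .055 .389 -.267; python3 plan.py .39 -.2666 .0757 -23.2 1
```

```text
held: plane [ 0.0027 -0.065   0.0117] x [-0.0389  0.0377] y [-0.039  -0.0201] 5358
tool [ 0.3918 -0.2682  0.0885] -23.284606897765432
743 tool x [-0.0392  0.0335] y [-0.0396 -0.036 ]
from [ 0.3917 -0.2682  0.0884] yaw -23.3 rows 1 turn/row [ 0.013 -0.037 -0.019]
1 [-0.057, -0.021, 0.318]
```

View pics/w12.png

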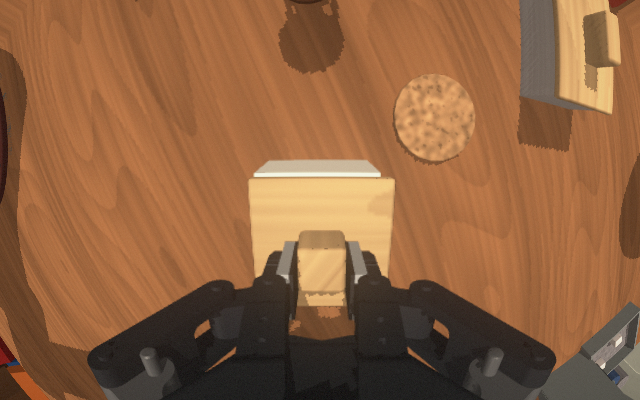

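Call:
carry_out(moves=[[[0,0,0,-0.055,-0.035,0.1,-1],[0,0,0,0,0,0.1,-1],[0,0,0,0,0,0.07,-1],[0,0,0,0,0,0.05,-1],[0,0,0,0,0,0,-1],[0,0,0,0,0,0,-1],[0,0,0,0,0,0,-1]]])

```text
time: 13.8
tool_pos: [0.3894, -0.2655, 0.0757]
tool_rot: [-0.0, 0.979, -0.202, -0.0]
contact_force: [-5.1, 4.7, 12.8]
gripper_width: 0.263
```

```bash
python3 held.py w13; python3 plan.py .39 -.2666 .0757 -23.2 1
```

```text
held: plane [ 0.002  -0.0673  0.0116] x [-0.0389  0.0377] y [-0.0391 -0.0201] 5358
tool [ 0.3894 -0.2655  0.0757] -23.308133737375996
from [ 0.3895 -0.2655  0.0757] yaw -23.31 rows 1 turn/row [-0.001  0.004 -0.022]
1 [0.024, 0.02, -0.0]
```

View pics/w13.png

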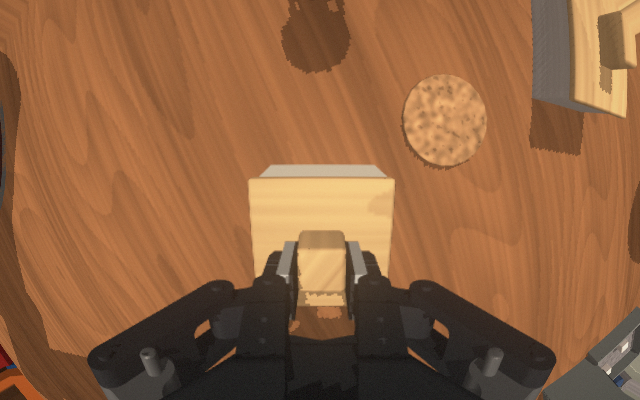

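Seated at the expected height with 13 N of contact. I'll back off 1 mm, release and rise.

Call:
carry_out(moves=[[[0,0,0,0,0,-0.02,-1],[0,0,0,0,0,0,0.1],[0,0,0,0,0,0,0.1],[0,0,0,0,0,0,0.1],[0,0,0,0,0,0,0.1],[0,0,0,0,0,0,0.1],[0,0,0,0,0,-0.3,0.1],[0,0,0,0,0,-0.6,0.1]]])

```text
time: 14.52
tool_pos: [0.3872, -0.2634, 0.1081]
tool_rot: [-0.002, 0.979, -0.202, -0.003]
contact_force: [-0.6, 0.4, 0.2]
gripper_width: 0.55
```

Call:
carry_out(moves=[[[0,0,0,0,0,-0.9,0.1],[0,0,0,0,0,-0.9,0.1],[0,0,0,0,0,-0.9,0.1],[0,0,0,0,0,-0.5,0.1],[0,0,0,0,0,0,0.1],[0,0,0,0,0,0,0.1]]])

```text
time: 15.02
tool_pos: [0.3899, -0.2658, 0.2411]
tool_rot: [0.001, 0.979, -0.202, 0.002]
contact_force: [-1.2, 0.1, -0.6]
gripper_width: 0.551
```

```bash
python3 seat.py w14 square; python3 plan.py .6593 -.0095 .23 -2 
```

```text
lid_square on pot: [ 3.888000e-01 -2.651000e-01  7.750000e-02  7.630000e-02  1.566495e+02] pot(top) (0.389, -0.272)
plate plane slope [0.0025 0.001 ] z 0.0624 expected 0.063
from [ 0.3891 -0.2652  0.2389] yaw -23.31 rows 10 turn/row [ 0.    -0.001 -0.426]
1 [0.367, -0.854, 0.022]
2 [0.399, -0.84, 0.022]
3 [0.43, -0.825, 0.022]
4 [0.46, -0.808, 0.022]
5 [0.49, -0.79, 0.022]
6 [0.519, -0.772, 0.022]
7 [0.547, -0.752, 0.022]
8 [0.575, -0.731, 0.022]
9 [0.602, -0.709, 0.022]
10 [0.628, -0.686, 0.022]
```

View pics/w14.png

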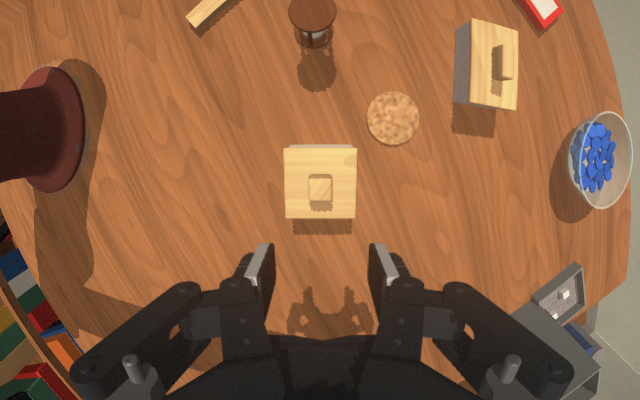

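Square seated flat (z 0.062 m against 0.063 expected). Now the large lid.

Call:
carry_out(moves=[[[0,0,-0.43,0.37,-0.85,0,0.1],[0,0,-0.43,0.4,-0.84,0,0.1],[0,0,-0.43,0.43,-0.82,0,0.1],[0,0,-0.43,0.46,-0.81,0,0.1],[0,0,-0.43,0.49,-0.79,0,0.1],[0,0,-0.43,0.52,-0.77,0,0.1],[0,0,-0.43,0.55,-0.75,0,0.1],[0,0,-0.43,0.57,-0.73,0,0.1]]])

```text
time: 15.73
tool_pos: [0.6049, -0.059, 0.2358]
tool_rot: [-0.0, 0.999, -0.052, -0.002]
contact_force: [1.2, -1.2, -0.2]
gripper_width: 0.553
```

Call:
carry_out(moves=[[[0,0,-0.43,0.6,-0.71,0,0.1],[0,0,-0.43,0.63,-0.69,0,0.1],[0,0,0,0,0,0,0.1],[0,0,0,0,0,0,0.1],[0,0,0,0,0,0,0.1],[0,0,0,0,0,0,0.1]]])

```text
time: 16.23
tool_pos: [0.6579, -0.0101, 0.2373]
tool_rot: [0.0, 1.0, -0.016, -0.001]
contact_force: [0.2, 1.4, 0.3]
gripper_width: 0.549
```

```bash
python3 wr.py w15 lid_large lid_small;python3 plan.py .6593 -.009 .023 -2 1
```

```text
lid_large [0.6605, -0.0069, 0.1077, 0.0, 0.0]
 knob [ 0.6605 -0.0065] 342
lid_small [0.6306, 0.1952, 0.0547, 0.0, 0.0]
 knob [0.6317 0.1956] 31
table z -0.0005701511684892413
from [ 0.658  -0.0103  0.2379] yaw -1.89 rows 1 turn/row [0.001 0.015 0.023]
1 [0.038, -0.034, 5.371]
```

View pics/w15.png

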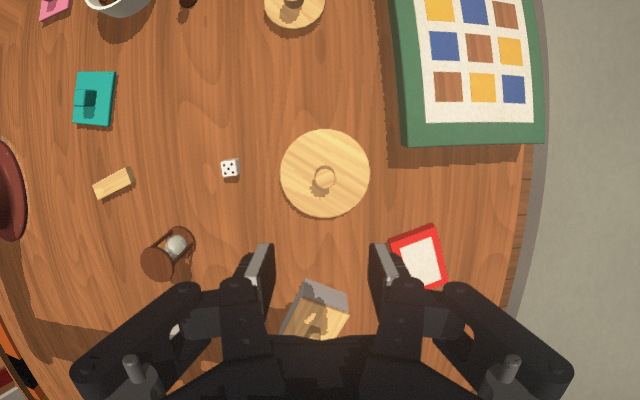

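Call:
carry_out(moves=[[[0,0,0,0.05,-0.058,0.9,0.1],[0,0,0,0,0,0.9,0.1],[0,0,0,0,0,0.9,0.1],[0,0,0,0,0,0.9,0.1],[0,0,0,0,0,0.9,0.1],[0,0,0,0,0,0.6,0.1],[0,0,0,0,0,0.2,0.1],[0,0,0,0,0,0.07,0.1]]])

```text
time: 16.95
tool_pos: [0.6589, -0.0078, 0.0215]
tool_rot: [-0.0, 1.0, -0.016, -0.002]
contact_force: [-0.2, 0.3, -0.4]
gripper_width: 0.55
```

Call:
carry_out(moves=[[[0,0,0,0,0,0,-1],[0,0,0,0,0,0,-1],[0,0,0,0,0,0,-1],[0,0,0,0,0,0,-1],[0,0,0,0,0,0,-1],[0,0,0,0,0,0,-1],[0,0,0,0,0,0,-1]]])

```text
time: 17.53
tool_pos: [0.663, -0.0075, 0.0267]
tool_rot: [0.0, 1.0, -0.016, 0.002]
contact_force: [-0.9, -0.1, 6.9]
gripper_width: 0.248
```

Call:
carry_out(moves=[[[0,0,0,0,0,-0.2,-1],[0,0,0,0,0,-0.5,-1],[0,0,0,0,0,-0.8,-1],[0,0,0,0,0,-0.8,-1],[0,0,0,0,0,-0.8,-1],[0,0,0,0,0,-0.6,-1],[0,0,0,0,0,-0.3,-1],[0,0,0,0,0,0,-1]]])

```text
time: 18.2
tool_pos: [0.6629, -0.0072, 0.1883]
tool_rot: [0.0, 1.0, -0.016, 0.004]
contact_force: [0.8, 0.5, -0.1]
gripper_width: 0.246
```

```bash
sed -i 's/-.0105)<.009/-.0115)<.005/; s/L\[...,1\]<-.02)/L[...,1]<-.027)/' held.py; python3 held.py w16; python3 plan.py .3955 .283 .18 14 13
```

```text
held: plane [ 0.0052 -0.0106  0.0131] x [-0.0455  0.0445] y [-0.0552 -0.0271] 7011
tool [ 0.6629 -0.0072  0.1883] -1.7957886174318636
from [ 0.6617 -0.0071  0.1852] yaw -1.8 rows 13 turn/row [ 0.    -0.002 -0.243]
1 [-0.529, -0.542, 0.008]
2 [-0.518, -0.553, 0.009]
3 [-0.506, -0.563, 0.009]
4 [-0.494, -0.574, 0.009]
5 [-0.481, -0.584, 0.009]
6 [-0.469, -0.595, 0.009]
7 [-0.456, -0.604, 0.009]
8 [-0.443, -0.614, 0.009]
9 [-0.43, -0.623, 0.009]
10 [-0.417, -0.632, 0.01]
11 [-0.403, -0.641, 0.01]
12 [-0.39, -0.649, 0.01]
13 [-0.376, -0.657, 0.01]
```

View pics/w16.png

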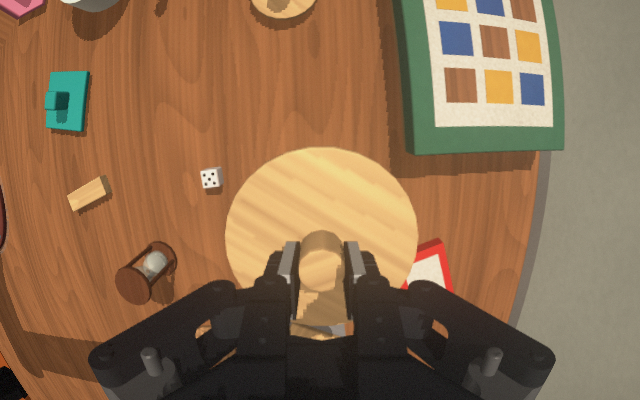

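Call:
carry_out(moves=[[[0,0,-0.24,-0.53,-0.54,0,-1],[0,0,-0.24,-0.52,-0.55,0,-1],[0,0,-0.24,-0.51,-0.56,0,-1],[0,0,-0.24,-0.49,-0.57,0,-1],[0,0,-0.24,-0.48,-0.58,0,-1],[0,0,-0.24,-0.47,-0.6,0,-1],[0,0,-0.24,-0.46,-0.6,0,-1],[0,0,-0.24,-0.44,-0.61,0,-1]]])

```text
time: 18.92
tool_pos: [0.4944, 0.1714, 0.1802]
tool_rot: [0.0, 0.998, 0.068, -0.003]
contact_force: [0.3, 0.3, -0.3]
gripper_width: 0.253
```

Call:
carry_out(moves=[[[0,0,-0.24,-0.43,-0.62,0,-1],[0,0,-0.24,-0.42,-0.63,0,-1],[0,0,-0.24,-0.4,-0.64,0,-1],[0,0,-0.24,-0.39,-0.65,0,-1],[0,0,-0.24,-0.38,-0.66,0,-1],[0,0,0,0,0,0,-1],[0,0,0,0,0,0,-1],[0,0,0,0,0,0,-1]]])

```text
time: 19.58
tool_pos: [0.3943, 0.2819, 0.1817]
tool_rot: [0.001, 0.993, 0.12, -0.001]
contact_force: [-0.9, -0.4, -1.4]
gripper_width: 0.252
```

```bash
python3 held.py w17; python3 rim.py w17 .055 .3955 .283; python3 plan.py .3955 .283 .09 14 1
```

```text
held: plane [ 0.0051 -0.0117  0.013 ] x [-0.0456  0.0445] y [-0.0553 -0.0271] 7079
tool [0.3943 0.2819 0.1817] 13.80471415416624
525 tool x [-0.0353  0.042 ] y [-0.0558 -0.0352]
from [0.3948 0.2817 0.1821] yaw 13.75 rows 1 turn/row [ 0.011  0.029 -0.051]
1 [0.031, -0.03, 2.302]
```

View pics/w17.png

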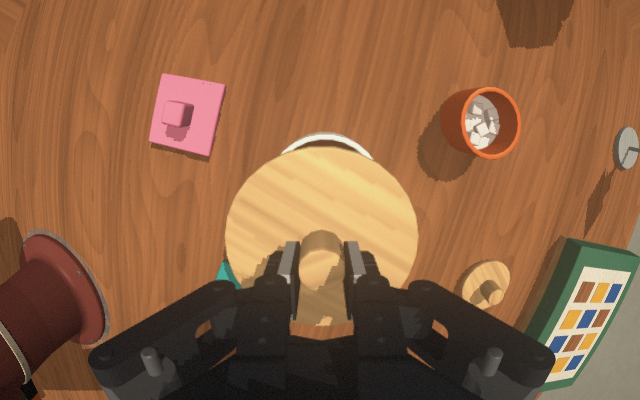

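Call:
carry_out(moves=[[[0,0,0,0.04,-0.045,0.6,-1],[0,0,0,0,0,0.8,-1],[0,0,0,0,0,0.6,-1],[0,0,0,0,0,0.3,-1],[0,0,0,0,0,0.12,-1],[0,0,0,0,0,0,-1],[0,0,0,0,0,0,-1],[0,0,0,0,0,0,-1]]])

```text
time: 20.3
tool_pos: [0.3976, 0.2851, 0.0888]
tool_rot: [-0.001, 0.993, 0.12, 0.002]
contact_force: [-0.1, -0.1, -1.9]
gripper_width: 0.246
```

```bash
python3 held.py w18; python3 rim.py w18 .055 .3955 .283; python3 plan.py .3955 .283 .0757 14 1; python3 - <<'E'
import wr
from h import *
from scipy.optimize import least_squares
for n in ("w17","w18"):
    f=load(n); P=wr.wcloud(f); m=(np.abs(P[...,2]-.055)<.004)&(np.abs(np.hypot(P[...,0]-.3955,P[...,1]-.283)-.051)<.008)
    # outermost rim pixel per column
    pts=[(u,np.nonzero(m[:,u])[0][0]) for u in range(640) if m[:,u].any()]
    w=wr.wcast(f,pts,.055)
    r=least_squares(lambda c:np.hypot(w[:,0]-c[0],w[:,1]-c[1])-.053,[.3955,.283],loss="soft_l1",f_scale=.001).x
    print(n,len(pts),"rim centre",np.round(r,4),"tool",np.round(np.r_[r-f["tool_pos"][:2],0]@f["R"],4))
E
```

```text
held: plane [ 0.0052 -0.0109  0.0131] x [-0.0456  0.0445] y [-0.0553 -0.0271] 7075
tool [0.3976 0.2851 0.0888] 13.769058961582672
35 tool x [-0.0193  0.0038] y [-0.0543 -0.0515]
from [0.3976 0.2852 0.0889] yaw 13.78 rows 1 turn/row [-0.009 -0.039 -0.044]
1 [-0.065, 0.042, 0.329]
w17 93 rim centre [0.3951 0.2848] tool [ 0.0015 -0.0027 -0.    ]
w18 7 rim centre [0.3962 0.2861] tool [-0.0012 -0.0013 -0.    ]
```

View pics/w18.png

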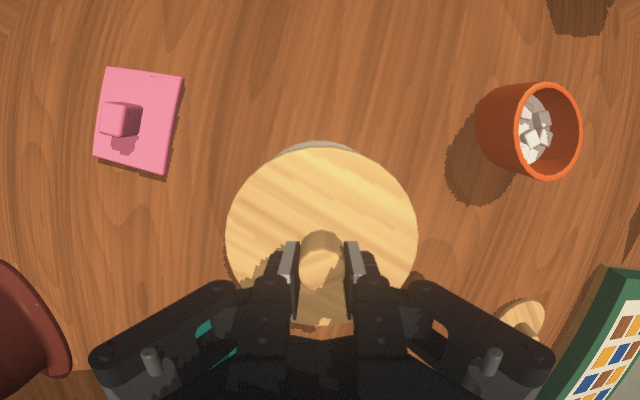

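Call:
carry_out(moves=[[[0,0,0,-0.05,0.02,0.1,-1],[0,0,0,0,0,0.1,-1],[0,0,0,0,0,0.07,-1],[0,0,0,0,0,0.04,-1],[0,0,0,0,0,0,-1],[0,0,0,0,0,0,-1],[0,0,0,0,0,0,-1]]])

```text
time: 20.93
tool_pos: [0.3945, 0.2835, 0.0757]
tool_rot: [0.0, 0.993, 0.12, -0.0]
contact_force: [-2.5, -2.6, 6.9]
gripper_width: 0.251
```

```bash
python3 held.py w19; python3 plan.py .3953 .284 .0757 14 1
```

```text
held: plane [ 0.0008 -0.0104  0.0131] x [-0.0454  0.0445] y [-0.0553 -0.027 ] 7059
tool [0.3945 0.2835 0.0757] 13.804436664439754
from [0.3945 0.2835 0.0757] yaw 13.81 rows 1 turn/row [ 0.002  0.003 -0.039]
1 [0.021, -0.007, -0.0]
```

View pics/w19.png

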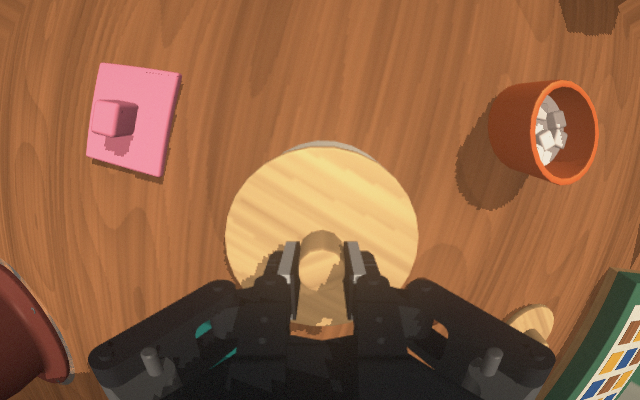

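At seating height with light contact (7 N), so I'll release.

Call:
carry_out(moves=[[[0,0,0,0,0,-0.01,-1],[0,0,0,0,0,0,0.1],[0,0,0,0,0,0,0.1],[0,0,0,0,0,0,0.1],[0,0,0,0,0,0,0.1],[0,0,0,0,0,0,0.1],[0,0,0,0,0,-0.3,0.1],[0,0,0,0,0,-0.6,0.1]]])

```text
time: 21.65
tool_pos: [0.3921, 0.2822, 0.1084]
tool_rot: [0.001, 0.993, 0.12, -0.003]
contact_force: [0.3, -0.8, 0.3]
gripper_width: 0.548
```

Call:
carry_out(moves=[[[0,0,0,0,0,-0.9,0.1],[0,0,0,0,0,-0.9,0.1],[0,0,0,0,0,-0.9,0.1],[0,0,0,0,0,-0.5,0.1],[0,0,0,0,0,0,0.1],[0,0,0,0,0,0,0.1]]])

```text
time: 22.15
tool_pos: [0.3952, 0.2838, 0.2416]
tool_rot: [-0.001, 0.993, 0.12, 0.002]
contact_force: [-0.5, -0.9, -1.7]
gripper_width: 0.551
```

```bash
python3 seat.py w20 large; python3 plan.py .6297 .2055 .235 18 8 
```

```text
lid_large on pot: [0.3936 0.2846 0.1076 0.     0.    ] pot(top) (0.396, 0.287)
plate plane slope [-0.0014 -0.0001] z 0.0623 expected 0.063
from [0.3944 0.2834 0.2394] yaw 13.79 rows 8 turn/row [-0.    -0.001 -0.105]
1 [0.656, 0.412, 0.014]
2 [0.652, 0.418, 0.014]
3 [0.648, 0.424, 0.014]
4 [0.645, 0.43, 0.014]
5 [0.641, 0.435, 0.014]
6 [0.637, 0.441, 0.014]
7 [0.633, 0.447, 0.014]
8 [0.628, 0.453, 0.014]
```

View pics/w20.png

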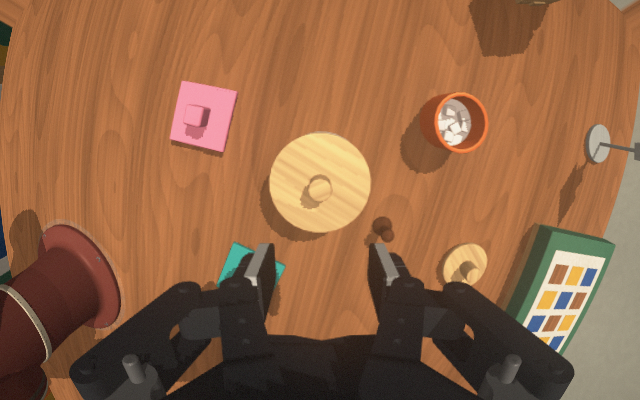

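```bash
python3 - <<'E'
from h import *
P=cloud(load("top0")); q=P[(np.hypot(P[...,0]-.63,P[...,1]-.205)<.12)&(P[...,2]>.006)&(np.hypot(P[...,0]-.63,P[...,1]-.205)>.042)]
print(len(q), q[:,0].min(), np.histogram(q[:,2],bins=np.arange(0,.1,.01))[0]); i=np.argsort(np.hypot(q[:,0]-.63,q[:,1]-.205))[:5]; print(q[i].round(3))
E
```

```text
280 0.544211521320854 [21 24 53 50 91 41  0  0  0]
[[0.582 0.197 0.007]
 [0.637 0.271 0.006]
 [0.577 0.269 0.006]
 [0.544 0.231 0.006]
 [0.726 0.19  0.007]]
```

Call:
carry_out(moves=[[[0,0,-0.1,0.66,0.41,0,0.1],[0,0,-0.1,0.65,0.42,0,0.1],[0,0,-0.1,0.65,0.42,0,0.1],[0,0,-0.1,0.64,0.43,0,0.1],[0,0,-0.1,0.64,0.44,0,0.1],[0,0,-0.1,0.64,0.44,0,0.1],[0,0,-0.1,0.63,0.45,0,0.1],[0,0,-0.1,0.63,0.45,0,0.1]]])

```text
time: 22.87
tool_pos: [0.6298, 0.2041, 0.2359]
tool_rot: [0.0, 0.988, 0.155, -0.002]
contact_force: [0.1, 0.4, 0.4]
gripper_width: 0.548
```

Call:
carry_out(moves=[[[0,0,0,0,0,0,0.1],[0,0,0,0,0,0,0.1],[0,0,0,0,0,0,0.1],[0,0,0,0,0,0,0.1]]])

```text
time: 23.2
tool_pos: [0.6283, 0.2056, 0.2379]
tool_rot: [-0.0, 0.988, 0.155, -0.001]
contact_force: [-0.1, 0.1, 0.7]
gripper_width: 0.547
```

```bash
python3 wr.py w21 lid_small pot_small;python3 plan.py .6297 .2055 .023 18 1
```

```text
lid_small [0.6309, 0.208, 0.072, 0.0, 0.0]
 knob [0.6309 0.2081] 337
pot_small [0.5323, 0.3886, 0.0627, 0.0, 0.0]
table z -0.0005927100556681608
from [0.6284 0.2057 0.2384] yaw 17.85 rows 1 turn/row [-0.003  0.013 -0.031]
1 [0.036, 0.015, 5.385]
```

View pics/w21.png

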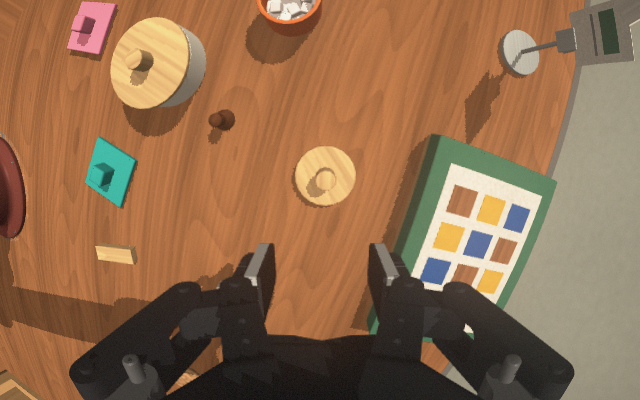

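Call:
carry_out(moves=[[[0,0,0,0.06,-0.02,0.9,0.1],[0,0,0,0,0,0.9,0.1],[0,0,0,0,0,0.9,0.1],[0,0,0,0,0,0.9,0.1],[0,0,0,0,0,0.9,0.1],[0,0,0,0,0,0.6,0.1],[0,0,0,0,0,0.2,0.1],[0,0,0,0,0,0.07,0.1]]])

```text
time: 23.92
tool_pos: [0.6294, 0.2068, 0.0219]
tool_rot: [0.0, 0.988, 0.155, -0.002]
contact_force: [0.3, 0.4, 0.4]
gripper_width: 0.547
```

Call:
carry_out(moves=[[[0,0,0,0,0,0,-1],[0,0,0,0,0,0,-1],[0,0,0,0,0,0,-1],[0,0,0,0,0,0,-1],[0,0,0,0,0,0,-1],[0,0,0,0,0,0,-1],[0,0,0,0,0,0,-1]]])

```text
time: 24.5
tool_pos: [0.6336, 0.2071, 0.0271]
tool_rot: [-0.0, 0.988, 0.155, 0.002]
contact_force: [-0.4, 0.1, 7.0]
gripper_width: 0.255
```

Call:
carry_out(moves=[[[0,0,0,0,0,-0.2,-1],[0,0,0,0,0,-0.5,-1],[0,0,0,0,0,-0.8,-1],[0,0,0,0,0,-0.8,-1],[0,0,0,0,0,-0.8,-1],[0,0,0,0,0,-0.6,-1],[0,0,0,0,0,-0.3,-1],[0,0,0,0,0,0,-1]]])

```text
time: 25.17
tool_pos: [0.6337, 0.207, 0.1889]
tool_rot: [-0.0, 0.988, 0.155, 0.004]
contact_force: [0.1, -0.2, 0.3]
gripper_width: 0.253
```

```bash
python3 held.py w22; python3 plan.py .531 .389 .185 30 8
```

```text
held: plane [ 0.006  -0.0468  0.0126] x [-0.0245  0.0231] y [-0.0377 -0.027 ] 1402
tool [0.6337 0.207  0.1889] 17.79210385500183
from [0.6324 0.2068 0.1858] yaw 17.79 rows 8 turn/row [ 0.001 -0.004 -0.305]
1 [-0.128, -0.639, 0.002]
2 [-0.111, -0.642, 0.002]
3 [-0.093, -0.645, 0.002]
4 [-0.076, -0.647, 0.002]
5 [-0.059, -0.649, 0.002]
6 [-0.042, -0.65, 0.002]
7 [-0.024, -0.651, 0.002]
8 [-0.007, -0.652, 0.002]
```

View pics/w22.png

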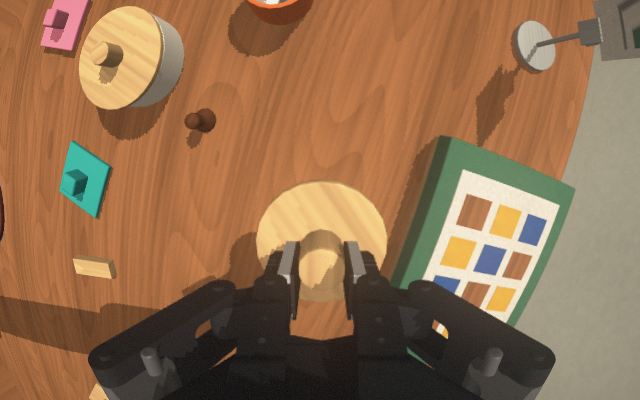

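Call:
carry_out(moves=[[[0,0,-0.3,-0.13,-0.64,0,-1],[0,0,-0.3,-0.11,-0.64,0,-1],[0,0,-0.3,-0.09,-0.64,0,-1],[0,0,-0.3,-0.08,-0.65,0,-1],[0,0,-0.3,-0.06,-0.65,0,-1],[0,0,-0.3,-0.04,-0.65,0,-1],[0,0,-0.3,-0.02,-0.65,0,-1],[0,0,-0.3,-0.01,-0.65,0,-1]]])

```text
time: 25.88
tool_pos: [0.5284, 0.389, 0.1803]
tool_rot: [0.001, 0.966, 0.258, -0.003]
contact_force: [0.5, 0.8, -0.9]
gripper_width: 0.254
```

Call:
carry_out(moves=[[[0,0,0,0,0,0,-1],[0,0,0,0,0,0,-1],[0,0,0,0,0,0,-1],[0,0,0,0,0,0,-1]]])

```text
time: 26.22
tool_pos: [0.5307, 0.3876, 0.1826]
tool_rot: [0.0, 0.967, 0.256, -0.001]
contact_force: [0.6, 0.1, 0.3]
gripper_width: 0.25
```

```bash
cat > rimc.py <<'E'
import wr,sys
from h import *
from scipy.optimize import least_squares
f=load(sys.argv[1]); zr,r,px,py=map(float,sys.argv[2:6])
P=wr.wcloud(f); m=(np.abs(P[...,2]-zr)<.004)&(np.abs(np.hypot(P[...,0]-px,P[...,1]-py)-r)<.009)
pts=[(u,np.nonzero(m[:,u])[0][0]) for u in range(640) if m[:,u].any()]
w=wr.wcast(f,pts,zr)
c=least_squares(lambda c:np.hypot(w[:,0]-c[0],w[:,1]-c[1])-r,[px,py],loss="soft_l1",f_scale=.001).x
print(len(pts),"rim centre",np.round(c,4),"tool",np.round(np.r_[c-f["tool_pos"][:2],0]@f["R"],4))
E
python3 held.py w23; python3 rimc.py w23 .06 .035 .531 .389; python3 plan.py .531 .389 .0811 30 1
```

```text
held: plane [ 0.005  -0.0536  0.0124] x [-0.0244  0.0236] y [-0.0377 -0.027 ] 1415
tool [0.5307 0.3876 0.1826] 29.71829592559598
77 rim centre [0.5312 0.391 ] tool [ 0.0021 -0.0027 -0.    ]
from [0.5309 0.3876 0.1831] yaw 29.7 rows 1 turn/row [ 0.003  0.017 -0.059]
1 [0.022, -0.029, 2.549]
```

View pics/w23.png

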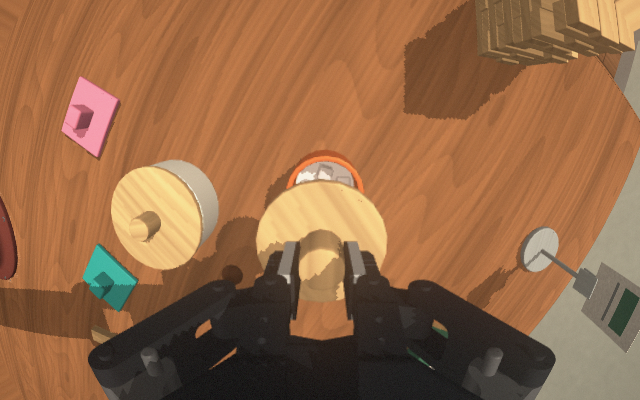

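Call:
carry_out(moves=[[[0,0,0,0.03,-0.035,0.6,-1],[0,0,0,0,0,0.8,-1],[0,0,0,0,0,0.5,-1],[0,0,0,0,0,0.22,-1],[0,0,0,0,0,0.1,-1],[0,0,0,0,0,0,-1],[0,0,0,0,0,0,-1],[0,0,0,0,0,0,-1]]])

```text
time: 26.93
tool_pos: [0.5324, 0.3912, 0.0976]
tool_rot: [-0.0, 0.966, 0.257, 0.002]
contact_force: [-0.7, -0.2, -0.3]
gripper_width: 0.25
```

```bash
python3 held.py w24; python3 rimc.py w24 .06 .035 .531 .39; python3 plan.py .531 .39 .0811 30 1
```

```text
held: plane [ 0.0041 -0.0542  0.0124] x [-0.0246  0.0235] y [-0.0377 -0.027 ] 1408
tool [0.5324 0.3912 0.0976] 29.7757885950669
76 rim centre [0.531  0.3915] tool [-0.001  -0.0009 -0.    ]
from [0.5322 0.3912 0.0975] yaw 29.78 rows 1 turn/row [-0.    -0.04  -0.043]
1 [-0.044, 0.011, 0.411]
```

View pics/w24.png

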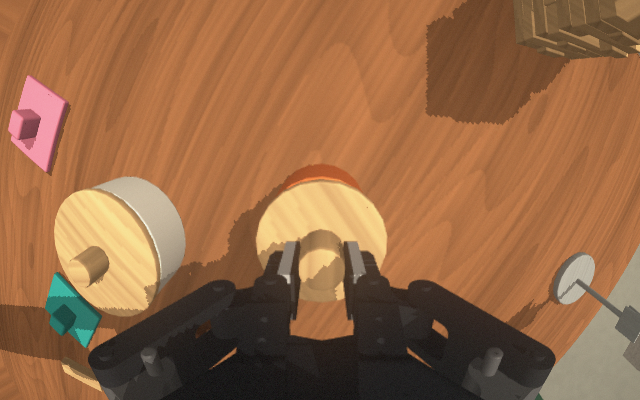

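Aligned to within about 1 mm; lowering.

Call:
carry_out(moves=[[[0,0,0,-0.03,0,0.12,-1],[0,0,0,0,0,0.12,-1],[0,0,0,0,0,0.08,-1],[0,0,0,0,0,0.05,-1],[0,0,0,0,0,0.02,-1],[0,0,0,0,0,0,-1],[0,0,0,0,0,0,-1],[0,0,0,0,0,0,-1]]])

```text
time: 27.65
tool_pos: [0.53, 0.3902, 0.0812]
tool_rot: [0.0, 0.966, 0.257, -0.0]
contact_force: [-2.5, -1.4, 7.3]
gripper_width: 0.249
```

```bash
python3 held.py w25; python3 plan.py .531 .39 .0811 30 1
```

```text
held: plane [ 0.0018 -0.0635  0.0121] x [-0.0247  0.0235] y [-0.0377 -0.027 ] 1418
tool [0.53   0.3902 0.0812] 29.805087313780138
from [0.53   0.3902 0.0812] yaw 29.8 rows 1 turn/row [ 0.001  0.003 -0.039]
1 [0.02, 0.016, 0.003]
```

View pics/w25.png

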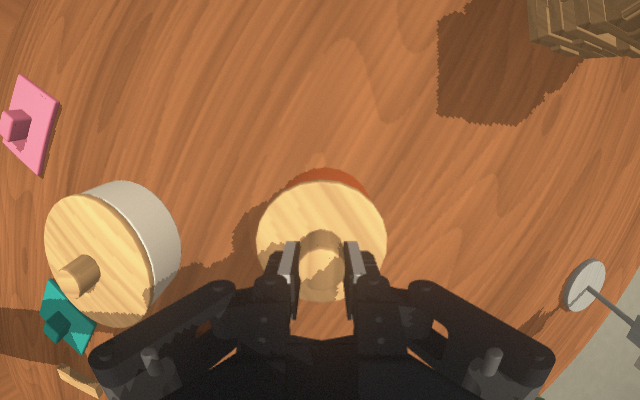

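Call:
carry_out(moves=[[[0,0,0,0,0,-0.01,-1],[0,0,0,0,0,0,0.1],[0,0,0,0,0,0,0.1],[0,0,0,0,0,0,0.1],[0,0,0,0,0,0,0.1],[0,0,0,0,0,0,0.1],[0,0,0,0,0,-0.3,0.1],[0,0,0,0,0,-0.6,0.1]]])

```text
time: 28.37
tool_pos: [0.5277, 0.3886, 0.1128]
tool_rot: [0.001, 0.966, 0.257, -0.004]
contact_force: [0.3, 0.6, -0.4]
gripper_width: 0.552
```

Call:
carry_out(moves=[[[0,0,0,0,0,-0.9,0.1],[0,0,0,0,0,-0.9,0.1],[0,0,0,0,0,-0.9,0.1],[0,0,0,0,0,-0.5,0.1],[0,0,0,0,0,0,0.1],[0,0,0,0,0,0,0.1]]])

```text
time: 28.87
tool_pos: [0.5309, 0.3906, 0.2474]
tool_rot: [-0.001, 0.966, 0.257, 0.002]
contact_force: [0.3, -0.0, -0.0]
gripper_width: 0.55
```

```bash
python3 seat.py w26 small; python3 - <<'E'
from plant import *
import cv2, numpy as np
for n in ("top","side"):
    f=grab_frame(n); np.savez(f"pics/{n}9.npz",**f); cv2.imwrite(f"pics/{n}9.png",f["frame"][:,:,::-1])
import meas
from meas import *
f=load("top9")
A={k:A0["pot_"+k[4:]] for k in G if k[:3]=="lid"}
for k in A:
    z={"small":.068,"large":.063,"square":.063,"oblong":.056}[k[4:]]; meas.G[k]=(G[k][0],z,G[k][2])
    v=measure(f,[k],A)[k]; print(k,np.round(v,4) if v else v)
E
```

```text
lid_small on pot: [0.5289 0.3913 0.0719 0.     0.    ] pot(top) (0.533, 0.392)
plate plane slope [-0.0036  0.0017] z 0.0673 expected 0.068
lid_small [0.5287 0.3873 0.0718 0.     0.    ]
lid_large [0.3937 0.2807 0.1076 0.     0.    ]
lid_square [ 0.3883 -0.2666  0.0783  0.078  66.4756]
lid_oblong [ 0.6328 -0.2145  0.1036  0.0689 63.9999]
```

View pics/top9.png

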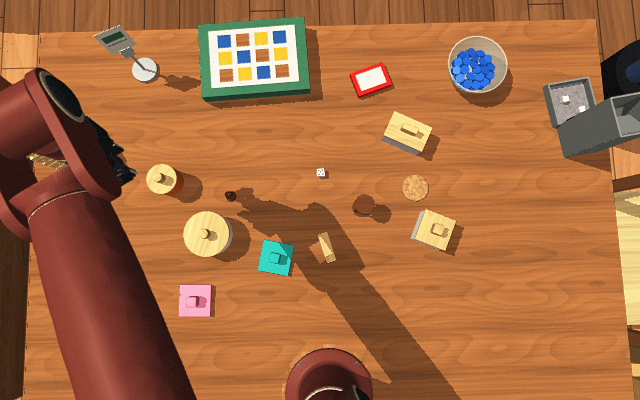

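View pics/side9.png

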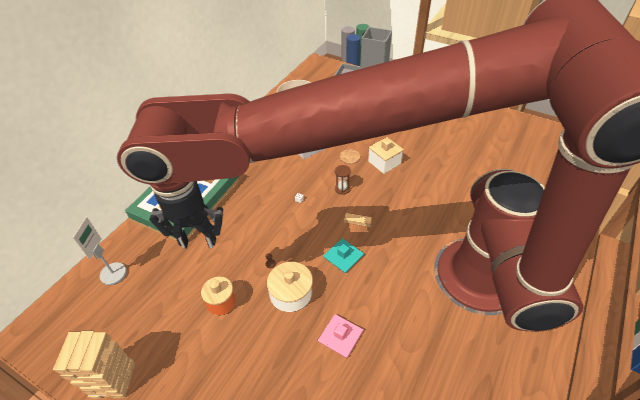

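```bash
python3 -c "
from plant import *
print(ticket.job_done(), state()['time'])"
```

```text
the job is handed in; nothing more can be done
the job is handed in; nothing more can be done
```

All four bamboo lids are back on their matching pots, and the job is handed in at about 29 s of the 102 s allowed. I set each one down at its seating height and released it before lifting away. The highest contact force reported at the end of a move was about 13 N upward, on the square lid.

**Seating:** In the wrist camera, each plate lies flat, with a slope of 0.4% or less and its height within 1 mm of the seated value:

| Lid | Measured plate height (m) | Expected (m) |
|---|---|---|
| oblong | 0.0553 | 0.056 |
| square | 0.0624 | 0.063 |
| large round | 0.0623 | 0.063 |
| small round | 0.0673 | 0.068 |

**Position:** In the final top view, each lid centre is within about 2 mm of its pot's starting centre. The timer, pawn and pink and turquoise look-alikes appear where they were at the start, judged by eye.

**Disagreements:** The cameras did not fully agree. The side camera differed from the top by about 5 mm and the wrist by 1–4 mm, so I worked from the top and wrist views. The wide-window tilt reading while holding the square and small lids was off because it caught the fingers, so I ignored it. The arm hid the oblong pot in the final side picture, so I checked that one from the top and wrist views only.

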